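Brush out and refill the dog-treat tin

ROBOT

A 7-joint arm with a two-finger parallel gripper is mounted at the origin on the work surface. World frame = base frame: x ahead of the robot, y to its left, z up, the work surface at z = 0. Lengths are in mm, angles in rad, forces in N, time in s.
With the tool pointing down it reaches from about 400 to 750 mm from the base axis. Payload 19.5 kg.
Tool frame: the origin (TCP) lies between the finger pads; the fingertips stand 17 mm ahead of it and the grasp point (between the pads) lies 2 mm behind it (tcp_to_tips is the distance from the TCP to the fingertips, in mm); z points along the fingers, y is the line along which they close (so a half turn about z gives the same grasp; the last joint's range is limited). The gripper opens to 85 mm and grips with 20 to 120 N. Pads are 22 mm wide; open, the fingers measure 114 mm over their backs; the gripper's body (76 mm by 85 mm) begins 54 mm behind the grasp point. The pads swing forward as they close: fully open they stand 13 mm farther back than shut.
Start: joints at [-1.308, 0.707, -0.028, 1.485, 0.022, 0.951, -0.075], TCP at [172.547, 548.475, 248.268] pointing down, gripper open.
Joint ranges: [-2.71, 2.71], [-0.32, 2.16], [-1.57, 1.52], [0, 2.45], [-1.46, 4.6], [0, 2.02], [-2.83, 2.83]. Speed limits (rad/s): [1.89, 1.89, 2.57, 2.57, 3.01, 3.01, 3.01].

INTERFACE

Orientations are given as a unit quaternion [w, x, y, z].
In Python, from station import get_state, capture, hand_in, tcp_to_tips gives the robot as it stands.
- The arm moves only by the tool drive_tool, never from a script. Its argument "steps" is text: rows parted by semicolons, each of 7 numbers parted by spaces: the shift along the tool's x, y, z in mm, then the turn, a rotation vector about the tool's x, y, z in rad, then the closure, from 0 (fully open) to 1 (shut). In form: x y z ax ay az grip; .... A call has 1 to 5 rows; each row is the pose to reach, as a shift and turn from the pose commanded when the call began, along the tool's axes at that moment; what a row does not reach only later rows make up. A row lasts 1/10 s, in which the tool goes at most 50 mm and 8.59 degrees, less where a joint would pass 70% of its speed; a pose out of reach is approached as far as the arm can. A call with a gripper value outside its range is refused whole. The fingers move at their own pace and stop on an object; the grip force is fixed at half the most. Time passes only in rows, so rows that repeat a pose let the fingers close. It gives the time, the measured TCP pose, the force, the opening and the grip force at its end, in the units of the state.
- get_state(): the state, without advancing time (a new reading comes with each control period).
- capture(name): name is "side" or "top" or "wrist"; returns a dict with "pixels" (384x512x3 uint8, blue, green, red), "depth" (384x512 float32, mm along the optical axis (not along the pixel's ray), 0 where there is no reading), "mtx" (3x3 intrinsics, pixels), "k1" (the pictures are not rectified: a ray, as slopes to the right and down, at radius r is drawn at 1 + k1 r^2 times it, then the intrinsics apply), "rvec" (rotation vector, rad) and "tvec" (3), from world to camera coordinates, as OpenCV has them. Camera axes: x right, y down, z forward; pixel columns grow to the right and rows downward; lengths in mm; the calibration is good to about 2 mm. A picture is of the moment at which its call begins.
- hand_in(): hands the job in; it is judged then, once.
The state is a dict: "clock": time; "joints": joint angles; "joint_vel": joint speeds; "effort": joint torques, N m; "tool_pos": TCP position; "ee_rot": TCP orientation; "ft_force": force on the tool from outside, world axes, zero at the start; "wrist_torque": the same for the moment, N m; "finger_gap": finger opening in mm; "finger_force": force on a finger pad.
Only numpy, scipy, OpenCV 4.12 (cv2) and the standard library are available. Lean on these libraries where they do the work, as an engineer would, in place of code of your own. Each camera call takes 0.05 s, during which the arm holds its last target. There are 200 camera calls.

TASK

Get the treat tin ready by the front door: work the long brush up and down inside the open tin in three full strokes, right down to the bottom each time, before anything goes in, and stand the brush back upright in its caddy. Then stand the tin on the dispenser's plate, centred between the stops and back against the rear one, and push the plunger fully in, letting it spring back each time, until every biscuit left in the dispenser has dropped into the tin; any biscuits lying on the ledge go into the tin as well. Finish with the tin standing in the middle of the cork coaster with its lid seated on it, and leave the containers, bowl, scoop and tongs where they are.

Things in the scene. Friction and masses are not known exactly. Their poses are not given: they have to be found in the camera images.
- tin: open round stainless steel tin, outside diameter 66, height 115, wall 3.5, inner floor 6 above the underside (inside 59 wide, 109 deep); weighs about 0.28 kg with a heavy foot. Origin: centre of the underside, z up along the tin
- lid: lid of the tin: steel disc 69 across, 5 thick; under it a grey plug 53 across, 9 deep, foot tapered, that goes into the tin's mouth; on top an upright round wooden knob 24 across. Starts right way up, lying on its plug. Origin: centre of the plug's underside; disc underside at z = 9, knob from z = 16 to 38. Seated, the disc is flat on the rim and the lid's origin 106 above the tin's
- brush: straight bottle brush 230 long, standing head down in the caddy: white bristle head 42 across from z = 0 to 80 with a flat end, steel stem 10 across, round bamboo grip 24 across from z = 145 to 230. Origin: centre of the flat end of the head; z along the brush towards the grip. 0.09 kg. The bristles act as a firm cylinder
- caddy: white ceramic round pot for the brush, fixed to the ledge, outside 68 across, inside 60 across, 85 high, inner floor 6 up. Origin: centre of the underside
- coaster: round cork coaster 110 across, 5 thick, fixed to the ledge, where the tin belongs at the end. Origin: centre of the underside
- dispenser: dog-biscuit dispenser fixed to the ledge, about 221 tall, built along its own y axis. Origin on the ledge, z up. Steel foot plate 120 (x) by 215 (y, from -50 to 165), 8 thick, where the tin is stood. A column 54 square at y = 23 carries the magazine, the delivery shelf (towards +y) and the plunger (at the -y end)
- stage (a point): centre of the tin's place, on the plate's top face: x = 0, y = 110, z = 8 in the dispenser's frame. Dark stops 14 high stand round it: two side stops (inner faces at x = -37 and +37, from y = 70 to 155) and a rear stop (front face at y = 76); the +y side is open. A tin touching the rear stop is centred at y = 109
- magazine (a point): centre of the magazine's floor: a clear upright shaft 53 by 56, from z = 136 to 221 in the dispenser's frame, centred at y = 23; open at the top; the biscuits lie flat in it in a stack
- shelf_end (a point): middle of the end edge of the delivery shelf, top face, at y = 85, z = 136 in the dispenser's frame. The shelf is 51 wide, runs from the magazine to here, underside at z = 132, side lips up to z = 148; it overhangs the rear rim of a tin in place by about 8, so the tin must slide in from the open +y side, under it. Biscuits pushed along the shelf fall off this end into the tin
- plunger (a joint): travel of the plunger in m: 0 = out (at rest), 0.080 = fully in at its stop; it moves along the dispenser's +y. Spring force about 3 N at the start and 7 N when fully in; it springs back by itself. A full stroke pushes the lowest biscuit off the shelf; when the plunger is back out the stack drops by one
- plunger_knob (a point): centre of the outer face of the plunger's black round knob, 44 across and 8 thick, which faces the dispenser's -y; at rest it is at x = 0, y = -152, z = 143 in the dispenser's frame, at full stroke at y = -72. To be pushed along +y. Nothing is beneath it
- biscuit1: round hard dog biscuit 42 across, 16 thick, 25 g, lying flat in the dispenser's magazine at the start; two lie there, one on the other. Origin: its centre, z through the thickness
- biscuit2: round hard dog biscuit 42 across, 16 thick, 25 g, lying flat in the dispenser's magazine at the start; two lie there, one on the other. Origin: its centre, z through the thickness
- biscuit3: round hard dog biscuit 42 across, 16 thick, 25 g, lying flat on the open ledge at the start; one to three lie there, the rest are absent. Origin: its centre, z through the thickness
- biscuit4: round hard dog biscuit 42 across, 16 thick, 25 g, lying flat on the open ledge at the start; one to three lie there, the rest are absent. Origin: its centre, z through the thickness
- biscuit5: round hard dog biscuit 42 across, 16 thick, 25 g, lying flat on the open ledge at the start; one to three lie there, the rest are absent. Origin: its centre, z through the thickness
- container_low: bystander: grey plastic container with snap lid, 118 x 158 x 73, the lower of the stacked pair. Origin: centre of the underside
- container_top: bystander: the same container, standing on the lower one
- bowl: bystander: small white bowl 120 across, 50 high. Origin: centre of the underside
- scoop: bystander: bamboo scoop about 180 long, lying on the ledge, 30 high. Origin: on the ledge under it, z up
- tongs: bystander: grey plastic tongs with black rubber tips, about 210 long, lying flat on the ledge, 12 high. Origin: on the ledge between its arms
Mind the look-alikes: they are no part of the job. Leave any black look-alike of the biscuit4 alone. Leave any red look-alike of the biscuit3 alone.

How it is judged (in metres and radians):
On the way, in this order (a step that is already met when the one before it is completed fails the run):
1. brush down to the bottom of the still empty tin (its end within 22 mm of the tin's floor) (horizontal distance between brush and tin below 0.03 m and horizontal distance between each of biscuit1, biscuit2, biscuit3, biscuit4, biscuit5 and tin above 0.035 m and z of brush in the frame of tin below 0.028 m and angle between brush's own z axis and vertical below 0.35 rad).
2. brush drawn up in the tin (its end at least 50 mm above the tin's underside, still over the tin) (horizontal distance between brush and tin below 0.03 m and z of brush in the frame of tin above 0.05 m).
3. brush down to the bottom of the tin again, stroke 2 (all of step 1).
4. brush drawn up in the tin (its end at least 50 mm above the tin's underside, still over the tin) (all of step 2).
5. brush down to the bottom of the tin again, stroke 3 (all of step 3).
6. the plunger pushed fully in (76 of its 80 mm or more) while the tin stands between the stops of the plate, within 12 mm of its centre point (value of joint plunger above 0.076 m and horizontal distance between tin and stage below 0.012 m and angle between tin's own z axis and vertical below 0.115 rad).
At the end, for the whole second after the job is handed in: All biscuits present in the tin; tin upright on the coaster, centred within 20 mm; lid flat on its rim, within 6 mm; brush in the caddy, end within 10 mm of its floor, tilt under 0.2 rad; plunger out (under 8 mm); tin, lid and brush at rest (horizontal distance between each of biscuit1, biscuit2, biscuit3, biscuit4, biscuit5 and tin below 0.032 m and z of biscuit1 in the frame of tin between 0.004 and 0.115 m and z of biscuit2 in the frame of tin between 0.004 and 0.115 m and z of biscuit3 in the frame of tin between 0.004 and 0.115 m and z of biscuit4 in the frame of tin between 0.004 and 0.115 m and z of biscuit5 in the frame of tin between 0.004 and 0.115 m and horizontal distance between tin and coaster below 0.02 m and angle between tin's own z axis and vertical below 0.08 rad and z of tin in the frame of coaster below 0.009 m and horizontal distance between lid and tin below 0.006 m and z of lid in the frame of tin between 0.102 and 0.1095 m and angle between the z axis of lid and the z axis of tin, either way round below 0.08 rad and horizontal distance between brush and caddy below 0.02 m and height (world z) of brush below 0.016 m and angle between brush's own z axis and vertical below 0.2 rad and value of joint plunger below 0.008 m and linear speed of each of tin, lid, brush below 0.02 m/s); the robot touches nothing.
It fails at once if a bystander (containers, bowl, scoop, tongs) is moved more than 30 mm (distance of any of container_low, container_top, bowl, scoop, tongs from where it was at the start of the episode above 0.03 m).
Of biscuit3, biscuit4, biscuit5 only 1 to 3 are there at a start; the rules pass over those that are not, and their reading is None.
At some moment in a run one of tin, lid may be knocked a few centimetres aside while the robot is not near it.
It also fails if it takes over 210 s, if anything falls off the work surface, if the arm or the gripper's body presses on something with over 40 N, if the wrist force passes 120 N, or if a joint passes its speed limit or range.

## Working session

There is one attempt and no reset: what is moved stays moved. The work goes in short steps, Python scripts to look and compute and a tool call to move; the robot and the scene stay as the last step left them, time stands still between calls to the robot, and variables do not carry over. Pictures are saved under pics/ and viewed, at most 18 in all, crops included, and the job is handed in when it is done.

Besides the shell and the picture viewer there is one more tool, called by a JSON object that holds its "method" and its "body", one argument or row to a line. drive_tool: Moves the arm, as the interface text tells. Its arguments: {"type":"object","properties":{"steps":{"type":"string"}},"required":["steps"]}

```bash
ls; mkdir -p pics; cat > h.py <<'E'
import numpy as np, cv2
from station import get_state, capture, hand_in, tcp_to_tips
from scipy.spatial.transform import Rotation as R
def cam(n):
    c=capture(n); c['R']=cv2.Rodrigues(np.array(c['rvec'],float))[0]; c['t']=np.array(c['tvec'],float).ravel(); c['K']=np.array(c['mtx'],float); return c
def rays(c,uv):
    d=np.array([c['k1'],0,0,0,0],float)
    p=cv2.undistortPoints(np.array(uv,float).reshape(-1,1,2),c['K'],d).reshape(-1,2)
    D=np.c_[p,np.ones(len(p))]@c['R']; return -c['R'].T@c['t'],D
def onz(c,uv,z):
    o,D=rays(c,uv); return o+D*((z-o[2])/D[:,2])[:,None]
def cloud(c):
    h,w=c['depth'].shape; u,v=np.meshgrid(np.arange(w),np.arange(h))
    o,D=rays(c,np.c_[u.ravel(),v.ravel()]); return (o+D*c['depth'].reshape(-1,1)).reshape(h,w,3)
def proj(c,P):
    return cv2.projectPoints(np.array(P,float).reshape(-1,1,3),c['R'],c['t'],c['K'],np.array([c['k1'],0,0,0,0],float))[0].reshape(-1,2)
def quat(s):
    w,x,y,z=s['ee_rot']; return R.from_quat([x,y,z,w])
def to(target,yaw_y=None):
    """shift in tool axes to world target (TCP)"""
    s=get_state(); r=quat(s); return np.round(r.inv().apply(np.array(target)-np.array(s['tool_pos'])),1)
def st():
    s=get_state(); r=quat(s)
    print('t',round(s['clock'],2),'p',np.round(s['tool_pos'],1),'ax',np.round(r.as_matrix(),3).tolist(),'F',np.round(s['ft_force'],1),'gap',round(s['finger_gap'],1),round(s['finger_force'],1),'j',np.round(s['joints'],2)); return s,r
E
python3 - <<'E'
from h import *
s,r=st()
ims=[]
for n in ['top','side']:
    c=cam(n); cv2.imwrite(f'pics/{n}0.png',cv2.resize(c['pixels'],(800,600),interpolation=cv2.INTER_CUBIC)); print(n,c['k1'],np.round(-c['R'].T@c['t']),c['K'].round(1).tolist(),(c['depth']==0).mean())
    np.save(f'{n}0.npy',c,allow_pickle=True)
E
```

```text
pics
t 0.0 p [172.5 548.3 247.8] ax [[-0.954, 0.3, -0.0], [0.3, 0.954, -0.001], [-0.0, -0.001, -1.0]] F [-0.1 -0.3  0.2] gap 85.4 0.0 j [-1.31  0.71 -0.03  1.48  0.02  0.95 -0.08]
top 0.04463627125581257 [ 475.   -2. 1315.] [[397.1, 0.0, 253.0], [0.0, 397.1, 188.5], [0.0, 0.0, 1.0]] 0.0038350423177083335
side -0.0747393406336068 [152. 841. 805.] [[407.3, 0.0, 252.6], [0.0, 407.3, 199.0], [0.0, 0.0, 1.0]] 0.004419962565104167
```

View pics/top0.png

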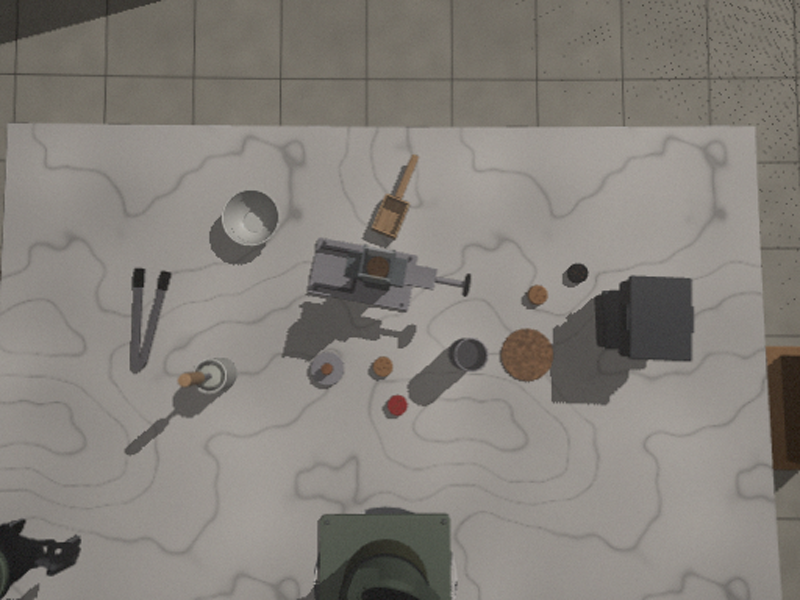

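View pics/side0.png

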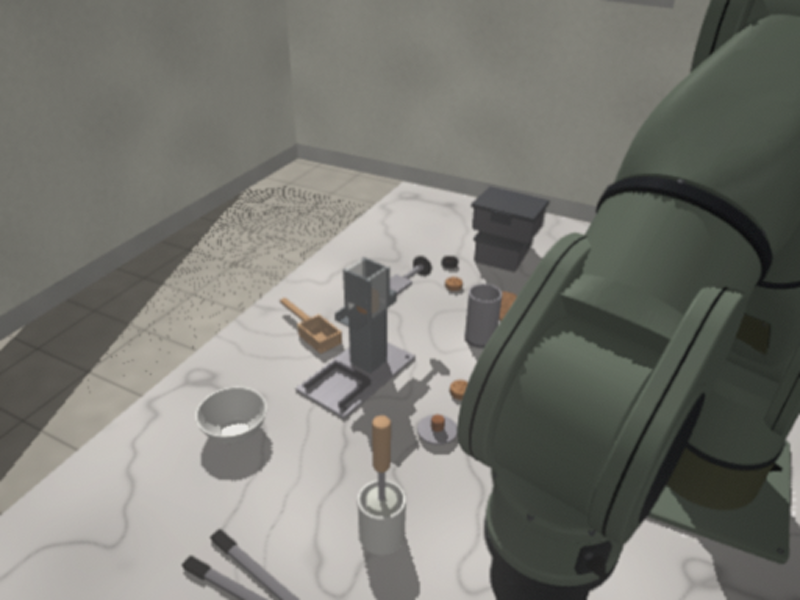

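```bash
cat >> h.py <<'E'
def reg(c,P,uv,rad,z0,z1):
    """points within rad px (native) of uv with height z0..z1"""
    h,w=c['depth'].shape; u,v=np.meshgrid(np.arange(w),np.arange(h))
    m=(np.hypot(u-uv[0],v-uv[1])<rad)&(P[...,2]>z0)&(P[...,2]<z1)&(c['depth']>0); return m
def circ(c,m,z):
    """circle enclosing mask cast on plane z"""
    v,u=np.nonzero(m); q=onz(c,np.c_[u,v],z)[:,:2].astype(np.float32); (x,y),r=cv2.minEnclosingCircle(q)
    mid=(q.min(0)+q.max(0))/2; return np.round([x,y,r,*mid,len(q)],1)
E
python3 - <<'E'
from h import *
c=np.load('top0.npy',allow_pickle=True).item(); P=cloud(c); k=.64
for n,uv,rad,z0,z1,z in [('tin',(468,354),20,100,125,115),('caddy',(214,376),28,75,95,85),('coaster',(526,355),45,2.5,20,5),('lid',(325,368),28,8,25,14),('lidknob',(325,368),28,30,45,38),('bA',(382,368),20,8,25,16),('bB',(538,295),20,8,25,16),('red',(397,405),20,8,25,16),('black',(577,272),20,8,25,16),('grip',(190,379),40,200,240,230),('bowl',(250,217),45,40,60,50),('head',(214,376),28,60,95,80),('disp',(370,275),110,125,160,136),('mag',(378,265),40,205,240,221),('knob',(467,285),20,110,175,143)]:
    m=reg(c,P,(uv[0]*k,uv[1]*k),rad*k,z0,z1)
    print(n,circ(c,m,z) if m.any() else None, np.median(P[m],0).round(1) if m.any() else '')
# table flatness
print(np.median(P[240:300,200:300,2]),P[150:160,350:360,2].mean())
# plate rectangle
hsv=cv2.cvtColor(c['pixels'],cv2.COLOR_BGR2HSV)
m=reg(c,P,(370*k,275*k),80*k,5.5,11)
v,u=np.nonzero(m); q=onz(c,np.c_[u,v],8)[:,:2].astype(np.float32); print(cv2.minAreaRect(q),len(q))
m=reg(c,P,(370*k,275*k),80*k,17,30); v,u=np.nonzero(m); q=onz(c,np.c_[u,v],22)[:,:2].astype(np.float32); print(cv2.minAreaRect(q),len(q))
m=reg(c,P,(378*k,265*k),40*k,205,240); v,u=np.nonzero(m); q=onz(c,np.c_[u,v],221)[:,:2].astype(np.float32); print(cv2.minAreaRect(q),len(q))
cv2.imwrite('pics/crop1.png',cv2.resize(c['pixels'][140:280,110:400],(800,386),interpolation=cv2.INTER_CUBIC))
E
```

```text
tin [ 458.  -165.    34.2  458.1 -165.1  110. ] [ 459.5 -168.   113.8]
caddy [417.9 341.4  34.3 417.6 340.3 223. ] [420.6 337.4  85.6]
coaster [ 455.  -296.9   94.7  455.4 -296.4  969. ] [ 458.1 -298.7    4.9]
lid [431.  124.2  38.1 427.9 121.  303. ] [429.3 120.6  14.4]
lidknob [428.3 120.9  11.6 428.7 121.8  44. ] [427.2 121.8  37.3]
bA [431.6   6.6  20.6 432.5   7.3 128. ] [432.4   7.2  15.7]
bB [ 583.  -320.9   21.4  582.6 -321.2  128. ] [ 582.4 -321.1   15.9]
red [352.5 -24.1  20.8 352.3 -25.1 127. ] [352.3 -25.1  16. ]
black [ 638.9 -406.2   31.2  638.9 -404.4  126. ] [ 628.4 -405.1   15.4]
grip [417.9 338.1  16.2 417.9 338.1  94. ] [419.2 338.2 234.9]
bowl [738.2 277.1  59.  739.  276.6 248. ] [752.6 287.8  48. ]
head [418.7 341.5  36.1 417.4 340.3 286. ] [420.8 335.5  84.2]
disp [611.  -41.9 123.  613.1 -41.4 774. ] [610.  -34.6 147.5]
mag [621.2  17.1  40.2 621.2  15.6 148. ] [624.1  17.1 220.5]
knob [ 592.5 -143.8   24.4  589.9 -142.   103. ] [ 591.8 -148.6  153.2]
0.31533093012524205 -0.5763643502959304
((633.2183227539062, 31.038803100585938), (318.8634033203125, 319.32806396484375), 21.491653442382812) 1087
((678.910888671875, 33.789093017578125), (202.65745544433594, 225.67137145996094), 79.29922485351562) 194
((620.6432495117188, 15.951593399047852), (57.61015319824219, 59.2270393371582), 80.2743148803711) 148
```

View pics/crop1.png

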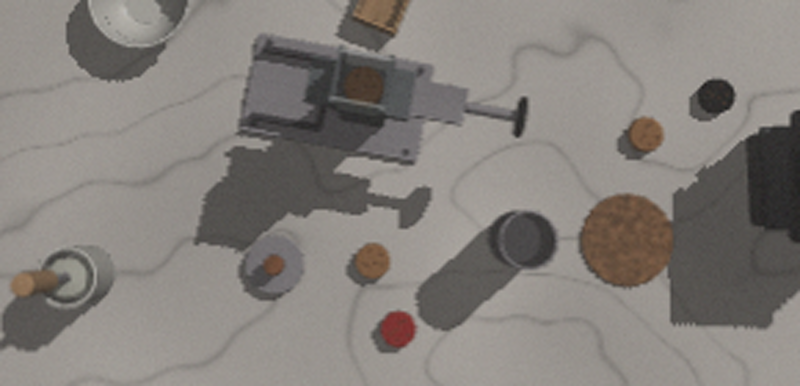

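```bash
python3 - <<'E'
from h import *
import station; print(tcp_to_tips if not callable(tcp_to_tips) else tcp_to_tips())
c=np.load('top0.npy',allow_pickle=True).item(); f=lambda q:np.array(q)*np.array([290/800,140/386])+[110,140]
Q=onz(c,f([(415,162),(240,133),(260,35),(432,67)]),8); print(Q.round(1))
# corners frame: (-60or60,-50),( ,165)...
d=np.array([[-60,-50],[-60,165],[60,165],[60,-50]],float)
q=Q[:,:2]; a=q-q.mean(0); b=d-d.mean(0); th=np.arctan2((b[:,0]*a[:,1]-b[:,1]*a[:,0]).sum(),(a*b).sum()); 
print('yaw',np.degrees(th)); yd=np.array([-np.sin(th),np.cos(th)]); o=q.mean(0)-57.5*yd
print('origin plate',o,'origin mag',np.array([620.8,16])-23*yd,'stage',o+110*yd,'knob',o-152*yd)
P=cloud(c); m=reg(c,P,(467*.64,285*.64),20*.64,120,175); e=P[m][:,:2]-o; print('knob yd',np.percentile(e@yd,[2,50,98]),'xd',np.percentile(e@[yd[1],-yd[0]],[2,50,98]))
s=np.load('side0.npy',allow_pickle=True).item()
g=onz(s,[(365*.64,268*.64)],221); print('side mag front corner',g)
print(to([418,340,350]))
E
```

```text
17.0
[[547.5 -46.7   8. ]
 [582.2 162.2   8. ]
 [700.5 139.4   8. ]
 [662.1 -67.5   8. ]]
yaw -10.125498046139505
origin plate [612.98559649  -9.75318602] origin mag [616.75648875  -6.64177592] stage [632.32412857  98.53356837] knob [ 586.26326125 -159.38579209]
knob yd [-150.91079084 -141.36797427 -112.15752097] xd [-17.30482853   1.86871264  19.98437527]
side mag front corner [[624.19667077  14.33086826 221.        ]]
[-296.7 -125.1 -102. ]
```

{"method": "drive_tool", "body": {
  "steps": "0 0 -50 0 0 0 0; -40 -17 -95 0 0 0 0; -85 -36 -100 0 0 0 0; -130 -55 -100 0 0 0 0; -175 -74 -100 0 0 0 0"
}}

```text
clock: 0.6
tool_pos: [313.3, 428.3, 348.6]
ee_rot: [0.0, 0.152, 0.988, 0.0]
ft_force: [1.3, 0.2, -0.5]
finger_gap: 85.4
finger_force: 0.0
```

{"method": "drive_tool", "body": {
  "steps": "-40 -17 0 0 0 0 0; -80 -34 0 0 0 0 0; -121 -51 0 0 0 0 0; -121 -51 0 0 0 0 0; -121 -51 0 0 0 0 0"
}}

```text
clock: 1.1
tool_pos: [412.6, 344.3, 348.0]
ee_rot: [-0.0, 0.153, 0.988, -0.0]
ft_force: [-0.4, 0.5, 0.6]
finger_gap: 85.5
finger_force: 0.0
```

```bash
python3 - <<'E'
from h import *
st(); print(to([418,340,208]))
c=cam('wrist'); cv2.imwrite('pics/w1.png',c['pixels']); np.save('w1.npy',c,allow_pickle=True)
P=cloud(c); m=(P[...,2]>215)&(P[...,2]<250)&(c['depth']>0)&(np.hypot(P[...,0]-418,P[...,1]-340)<60); print(m.sum()); 
if m.any(): print(circ(c,m,236),np.median(P[m],0))
E
```

```text
t 1.1 p [412.6 344.3 348. ] ax [[-0.953, 0.302, -0.001], [0.302, 0.953, -0.0], [0.0, -0.0, -1.0]] F [-0.4  0.5  0.6] gap 85.5 0.0 j [-0.74  0.55 -0.03  1.44  0.02  1.16  0.49]
[ -6.5  -2.4 140. ]
617
[412.6 345.4  14.  412.5 345.3 617. ] [412.73761882 345.44918952 235.59792507]
```

View pics/w1.png

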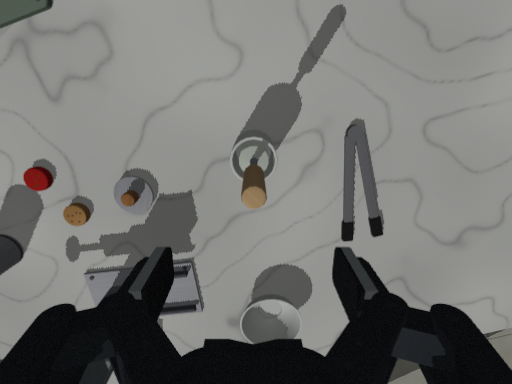

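```bash
python3 - <<'E'
from h import *
c=np.load('w1.npy',allow_pickle=True).item(); P=cloud(c)
for n,xy,z0,z1,rr,z in [('caddy',(418,340),80,90,50,85),('grip',(418,340),229,245,40,236),('lid',(429,121),10,19,50,14),('lidknob',(429,121),33,45,50,38),('bA',(432,7),12,19,35,16)]:
    m=(P[...,2]>z0)&(P[...,2]<z1)&(c['depth']>0)&(np.hypot(P[...,0]-xy[0],P[...,1]-xy[1])<rr); print(n,circ(c,m,z))
c=np.load('top0.npy',allow_pickle=True).item(); P=cloud(c)
m=(P[...,2]>228)&(c['depth']>0)&(np.hypot(P[...,0]-418,P[...,1]-340)<50); print(circ(c,m,236))
E
```

```text
caddy [415.5 344.5  33.8 415.2 344.5 846. ]
grip [414.4 344.9  12.1 414.4 344.9 508. ]
lid [426.6 122.4  34.7 426.3 122.8 937. ]
lidknob [426.4 124.   12.8 426.4 123.5 155. ]
bA [431.5   8.6  22.2 430.7   8.7 429. ]
[417.5 340.3  12.  416.9 340.2  63. ]
```

{"method": "drive_tool", "body": {
  "steps": "-3 -0.5 40 0 0 0 0; -3 -0.5 80 0 0 0 0; -3 -0.5 110 0 0 0 0; -3 -0.5 130 0 0 0 0; -3 -0.5 141 0 0 0 0"
}}

```text
clock: 1.65
tool_pos: [413.7, 344.1, 205.8]
ee_rot: [-0.001, 0.151, 0.989, -0.001]
ft_force: [-0.2, 1.4, -0.0]
finger_gap: 85.1
finger_force: 0.0
```

{"method": "drive_tool", "body": {
  "steps": "0 0 0 0 0 0 0.5; 0 0 0 0 0 0 1; 0 0 0 0 0 0 1; 0 0 0 0 0 0 1; 0 0 0 0 0 0 1"
}}

```text
clock: 2.15
tool_pos: [415.3, 343.7, 208.1]
ee_rot: [0.001, 0.152, 0.988, 0.001]
ft_force: [0.5, 1.2, 7.1]
finger_gap: 22.5
finger_force: 58.4
```

{"method": "drive_tool", "body": {
  "steps": "0 0 0 0 0 0 1; 0 0 -2 0 0 0 1; 0 0 -5 0 0 0 1; 0 0 -10 0 0 0 1; 0 0 -20 0 0 0 1"
}}

```text
clock: 2.65
tool_pos: [414.8, 343.2, 227.5]
ee_rot: [-0.0, 0.152, 0.988, -0.0]
ft_force: [-0.5, 0.2, -1.2]
finger_gap: 22.5
finger_force: 58.7
```

{"method": "drive_tool", "body": {
  "steps": "0 0 -30 0 0 0 1; 0 0 -60 0 0 0 1; 0 0 -90 0 0 0 1; 0 0 -120 0 0 0 1; -15 -36 -125 0 0 0 1"
}}

```text
clock: 3.15
tool_pos: [417.9, 307.8, 355.3]
ee_rot: [0.001, 0.149, 0.989, 0.002]
ft_force: [1.4, -1.1, -2.0]
finger_gap: 23.1
finger_force: 59.1
```

{"method": "drive_tool", "body": {
  "steps": "-15 -36 0 0 0 0 1; -30 -73 0 0 0 0 1; -45 -109 0 0 0 0 1; -60 -145 0 0 0 0 1; -75 -182 0 0 0 0 1"
}}

```text
clock: 3.65
tool_pos: [435.2, 106.9, 353.1]
ee_rot: [0.0, 0.152, 0.988, 0.0]
ft_force: [1.5, -0.2, -0.7]
finger_gap: 22.7
finger_force: 59.1
```

{"method": "drive_tool", "body": {
  "steps": "-15 -36 0 0 0 0 1; -30 -73 0 0 0 0 1; -43 -105 0 0 0 0 1; -53 -128 0 0 0 0 1; -60 -145 0 0 0 0 1"
}}

```text
clock: 4.15
tool_pos: [449.0, -49.7, 353.0]
ee_rot: [0.0, 0.153, 0.988, -0.0]
ft_force: [0.1, 0.6, -1.2]
finger_gap: 22.6
finger_force: 59.2
```

```bash
cat >> h.py <<'E'
def find(c,P,n,xy):
    z0,z1,rr,z={'tin':(108,120,70,115),'bis':(12,19,35,16),'lid':(10,19,60,14),'knob':(33,45,60,38),'tinplate':(116,128,50,123)}[n]
    m=(P[...,2]>z0)&(P[...,2]<z1)&(c['depth']>0)&(np.hypot(P[...,0]-xy[0],P[...,1]-xy[1])<rr); return circ(c,m,z) if m.any() else None
E
python3 - <<'E'
from h import *
st()
for n in ['top','wrist','side']:
    c=cam(n);P=cloud(c); print(n,'tin',find(c,P,'tin',(458,-165)),'lid',find(c,P,'lid',(428,122)),'A',find(c,P,'bis',(432,7)),'B',find(c,P,'bis',(583,-321)))
    np.save(n+'1.npy',c,allow_pickle=True)
    cv2.imwrite(f'pics/{n}1.png',c['pixels'])
E
```

```text
t 4.15 p [449.  -49.7 353. ] ax [[-0.953, 0.302, 0.001], [0.302, 0.953, -0.0], [-0.001, -0.0, -1.0]] F [ 0.1  0.6 -1.2] gap 22.6 59.2 j [0.04 0.4  0.   1.71 0.   1.03 1.3 ]
top tin None lid [427.9 121.3  34.  427.9 120.9 278. ] A [429.3  20.2  13.3 429.3  21.9  26. ] B [ 581.2 -321.3   20.3  580.9 -321.3  100. ]
wrist tin [ 455.2 -163.5   33.8  455.4 -163.4  499. ] lid [ 426.5  120.2   34.3  426.4  120.4 1308. ] A [430.    6.   20.6 430.1   5.9 517. ] B [ 581.1 -318.3   22.6  580.9 -319.1  352. ]
side tin [ 456.5 -159.2   37.1  447.7 -159.2   66. ] lid [429.5 120.6  35.8 429.  120.9 313. ] A [431.7   6.2  22.8 433.    5.8  92. ] B [ 581.4 -315.6   21.8  584.9 -316.1   48. ]
```

```bash
python3 - <<'E'
from h import *
c=np.load('side1.npy',allow_pickle=True).item();P=cloud(c)
for a,b in [(146,165),(165,185),(185,205),(205,222)]:
    m=(P[...,2]>a)&(P[...,2]<b)&(np.hypot(P[...,0]-449,P[...,1]+50)<60)&(c['depth']>0)
    v,u=np.nonzero(m); 
    if len(u): q=onz(c,np.c_[(u),(v)],(a+b)/2); print(a,len(u),P[m].min(0).round(),P[m].max(0).round(),u.min(),u.max(),v.min(),v.max())
print(to([456,-164,353]))
E
```

```text
146 72 [433. -57. 151.] [472. -28. 165.] 292 306 193 201
165 83 [430. -60. 165.] [470. -26. 185.] 293 307 188 198
185 94 [432. -60. 186.] [473. -26. 205.] 293 308 181 191
205 78 [432. -57. 205.] [470. -30. 222.] 293 308 176 185
[-4.150e+01 -1.079e+02 -1.000e-01]
```

View pics/side1.png

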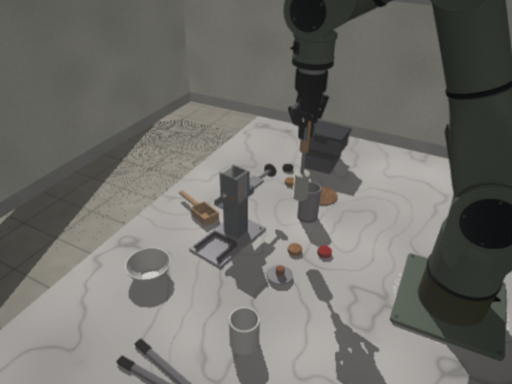

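{"method": "drive_tool", "body": {
  "steps": "-14 -36 0 0 0 0 1; -28 -72 0 0 0 0 1; -38 -98 0 0 0 0 1; -41.5 -108 0 0 0 0 1; -41.5 -108 0 0 0 0 1"
}}

```text
clock: 4.8
tool_pos: [456.3, -163.5, 352.4]
ee_rot: [0.0, 0.152, 0.988, 0.0]
ft_force: [0.1, 0.2, -0.9]
finger_gap: 22.8
finger_force: 59.3
```

{"method": "drive_tool", "body": {
  "steps": "0 0 10 0 0 0 1; 0 0 20 0 0 0 1; 0 0 30 0 0 0 1; 0 0 38 0 0 0 1; 0 0 45 0 0 0 1"
}}

```text
clock: 5.3
tool_pos: [456.5, -162.2, 307.0]
ee_rot: [0.0, 0.151, 0.989, 0.0]
ft_force: [-0.3, -0.2, -1.3]
finger_gap: 22.8
finger_force: 59.3
```

```bash
python3 - <<'E'
from h import *
st()
for n in ['top','wrist','side']:
    c=cam(n);P=cloud(c); print(n,'tin',find(c,P,'tin',(458,-165)))
    if n=='side':
        for a,b in [(120,135),(135,150),(150,170)]:
            m=(P[...,2]>a)&(P[...,2]<b)&(np.hypot(P[...,0]-456,P[...,1]+164)<60)&(c['depth']>0); print(m.sum(),P[m].min(0).round(),P[m].max(0).round())
E
```

```text
t 5.3 p [ 456.5 -162.2  307. ] ax [[-0.954, 0.299, 0.0], [0.299, 0.954, 0.0], [-0.0, 0.0, -1.0]] F [-0.3 -0.2 -1.3] gap 22.8 59.3 j [ 0.27  0.5   0.01  1.7  -0.01  0.94  1.55]
top tin [ 458.1 -163.6   32.4  458.1 -154.7   31. ]
wrist tin [ 455.3 -164.4   32.9  450.3 -164.7  451. ]
side tin [ 455.6 -157.6   36.4  456.4 -155.5  118. ]
58 [ 439. -171.  121.] [ 478. -139.  135.]
58 [ 438. -169.  135.] [ 477. -140.  150.]
85 [ 438. -172.  150.] [ 480. -140.  170.]
```

{"method": "drive_tool", "body": {
  "steps": "0 0 20 0 0 0 1; 0 0 40 0 0 0 1; 0 0 60 0 0 0 1; 0 0 80 0 0 0 1; 0 0 95 0 0 0 1"
}}

```text
clock: 5.95
tool_pos: [456.4, -163.2, 211.7]
ee_rot: [0.0, 0.152, 0.988, 0.0]
ft_force: [-0.1, 0.2, -1.0]
finger_gap: 22.6
finger_force: 59.3
```

{"method": "drive_tool", "body": {
  "steps": "0 0 0 0 0 0 1; 0 0 -20 0 0 0 1; 0 0 -40 0 0 0 1; 0 0 -60 0 0 0 1; 0 0 -60 0 0 0 1"
}}

```text
clock: 6.45
tool_pos: [457.2, -163.6, 275.3]
ee_rot: [0.002, 0.152, 0.988, -0.0]
ft_force: [0.5, 0.0, -1.1]
finger_gap: 22.6
finger_force: 59.3
```

{"method": "drive_tool", "body": {
  "steps": "0 0 20 0 0 0 1; 0 0 40 0 0 0 1; 0 0 60 0 0 0 1; 0 0 60 0 0 0 1; 0 0 60 0 0 0 1"
}}

```text
clock: 6.95
tool_pos: [456.4, -163.4, 212.9]
ee_rot: [0.0, 0.152, 0.988, -0.0]
ft_force: [-0.4, 0.0, -0.8]
finger_gap: 22.3
finger_force: 59.3
```

{"method": "drive_tool", "body": {
  "steps": "0 0 0 0 0 0 1; 0 0 -20 0 0 0 1; 0 0 -40 0 0 0 1; 0 0 -60 0 0 0 1; 0 0 -60 0 0 0 1"
}}

```text
clock: 7.45
tool_pos: [457.1, -163.6, 275.1]
ee_rot: [0.002, 0.152, 0.988, -0.0]
ft_force: [-0.4, -1.0, -1.7]
finger_gap: 23.0
finger_force: 59.3
```

{"method": "drive_tool", "body": {
  "steps": "0 0 20 0 0 0 1; 0 0 40 0 0 0 1; 0 0 60 0 0 0 1; 0 0 60 0 0 0 1; 0 0 60 0 0 0 1"
}}

```text
clock: 7.95
tool_pos: [456.4, -163.4, 212.8]
ee_rot: [-0.0, 0.152, 0.988, -0.0]
ft_force: [0.7, 0.3, -0.3]
finger_gap: 22.8
finger_force: 59.3
```

{"method": "drive_tool", "body": {
  "steps": "0 0 -25 0 0 0 1; 0 0 -60 0 0 0 1; 0 0 -95 0 0 0 1; 0 0 -130 0 0 0 1; 0 0 -143 0 0 0 1"
}}

```text
clock: 8.45
tool_pos: [456.7, -163.6, 359.6]
ee_rot: [0.003, 0.152, 0.988, -0.0]
ft_force: [0.1, 0.2, -2.2]
finger_gap: 22.8
finger_force: 59.3
```

{"method": "drive_tool", "body": {
  "steps": "15 37 0 0 0 0 1; 30 73 0 0 0 0 1; 45 110 0 0 0 0 1; 60 147 0 0 0 0 1; 75 184 0 0 0 0 1"
}}

```text
clock: 8.95
tool_pos: [439.6, 36.2, 356.7]
ee_rot: [0.001, 0.152, 0.988, 0.0]
ft_force: [1.0, -0.2, 0.5]
finger_gap: 23.0
finger_force: 59.3
```

{"method": "drive_tool", "body": {
  "steps": "15 37 0 0 0 0 1; 30 73 0 0 0 0 1; 45 110 0 0 0 0 1; 60 147 0 0 0 0 1; 75 184 0 0 0 0 1"
}}

```text
clock: 9.45
tool_pos: [423.2, 234.2, 356.7]
ee_rot: [0.001, 0.152, 0.988, 0.001]
ft_force: [-0.1, -0.0, -1.3]
finger_gap: 22.2
finger_force: 59.3
```

{"method": "drive_tool", "body": {
  "steps": "15 37 0 0 0 0 1; 30 73 0 0 0 0 1; 39 96 0 0 0 0 1; 42 103 0 0 0 0 1; 42 103 0 0 0 0 1"
}}

```text
clock: 9.95
tool_pos: [414.2, 344.0, 355.9]
ee_rot: [0.0, 0.151, 0.988, 0.0]
ft_force: [0.3, -0.5, -0.8]
finger_gap: 22.4
finger_force: 59.3
```

{"method": "drive_tool", "body": {
  "steps": "0 0 0 0 0 0 1; 0 0 15 0 0 0 1; 0 0 30 0 0 0 1; 0 0 45 0 0 0 1; 0 0 50 0 0 0 1"
}}

```text
clock: 10.45
tool_pos: [414.7, 342.1, 304.7]
ee_rot: [-0.0, 0.153, 0.988, -0.001]
ft_force: [0.1, -0.4, 0.2]
finger_gap: 22.9
finger_force: 59.4
```

```bash
python3 - <<'E'
from h import *
st(); print(to([415.3,343.7,212]))
c=cam('side');P=cloud(c)
for a,b in [(70,88),(100,115),(115,130),(130,145)]:
    m=(P[...,2]>a)&(P[...,2]<b)&(np.hypot(P[...,0]-415,P[...,1]-344)<60)&(c['depth']>0); print(m.sum(),P[m].min(0).round(),P[m].max(0).round())
E
```

```text
t 10.45 p [414.7 342.1 304.7] ax [[-0.953, 0.302, -0.001], [0.302, 0.953, -0.001], [0.0, -0.001, -1.0]] F [ 0.1 -0.4  0.2] gap 22.9 59.4 j [-0.73  0.59 -0.04  1.53  0.03  1.03  0.49]
[-0.1  1.8 92.7]
273 [384. 315.  70.] [451. 378.  88.]
82 [397. 333. 103.] [436. 363. 115.]
75 [397. 332. 115.] [435. 363. 126.]
110 [397. 331. 130.] [435. 362. 143.]
```

{"method": "drive_tool", "body": {
  "steps": "-1 1.5 20 0 0 0 1; -1 1.5 40 0 0 0 1; -1 1.5 60 0 0 0 1; -1 1.5 80 0 0 0 1; -1 1.5 92 0 0 0 1"
}}

```text
clock: 11.0
tool_pos: [416.2, 344.1, 212.9]
ee_rot: [0.0, 0.152, 0.988, -0.0]
ft_force: [-0.1, 0.9, 0.0]
finger_gap: 22.8
finger_force: 59.4
```

{"method": "drive_tool", "body": {
  "steps": "0 0 2 0 0 0 1; 0 0 4 0 0 0 1; 0 0 4 0 0 0 1; 0 0 4 0 0 0 1; 0 0 4 0 0 0 1"
}}

```text
clock: 11.5
tool_pos: [416.0, 344.7, 209.7]
ee_rot: [0.0, 0.152, 0.988, 0.0]
ft_force: [-0.2, 0.8, -1.7]
finger_gap: 22.5
finger_force: 59.4
```

{"method": "drive_tool", "body": {
  "steps": "0 0 0 0 0 0 0.7; 0 0 0 0 0 0 0.5; 0 0 0 0 0 0 0.2; 0 0 0 0 0 0 0; 0 0 0 0 0 0 0"
}}

```text
clock: 12.0
tool_pos: [415.9, 344.7, 209.3]
ee_rot: [-0.0, 0.152, 0.988, -0.0]
ft_force: [-0.5, -0.2, 0.2]
finger_gap: 81.6
finger_force: 0.0
```

{"method": "drive_tool", "body": {
  "steps": "0 0 -10 0 0 0 0; 0 0 -30 0 0 0 0; 0 0 -60 0 0 0 0; 0 0 -90 0 0 0 0; 0 0 -100 0 0 0 0"
}}

```text
clock: 12.5
tool_pos: [416.3, 345.0, 312.5]
ee_rot: [0.001, 0.152, 0.988, 0.001]
ft_force: [0.1, 0.1, -0.5]
finger_gap: 85.5
finger_force: 0.0
```

```bash
python3 - <<'E'
from h import *
st()
for n in ['wrist','top']:
    c=cam(n);P=cloud(c); m=(P[...,2]>228)&(P[...,2]<250)&(c['depth']>0)&(np.hypot(P[...,0]-415,P[...,1]-343)<40); print(n,circ(c,m,236),P[m][:,2].max()) if m.any() else print(n)
    print('tin',find(c,P,'tin',(458,-165)),'lid',find(c,P,'lid',(428,122)),'A',find(c,P,'bis',(432,7)),'B',find(c,P,'bis',(583,-321)))
print(to([430.5,7,280]))
E
```

```text
t 12.5 p [416.3 345.  312.5] ax [[-0.954, 0.3, 0.003], [0.3, 0.954, 0.003], [-0.002, 0.003, -1.0]] F [ 0.1  0.1 -0.5] gap 85.5 0.0 j [-0.73  0.58 -0.04  1.5   0.03  1.05  0.49]
wrist [414.9 346.5  12.5 415.  346.3 687. ] 237.86127534157697
tin None lid [ 425.8  122.4   34.9  426.7  122.8 1083. ] A [430.6   8.3  22.4 430.7   8.2 495. ] B None
top [419.5 341.6  11.9 419.5 341.6  59. ] 239.3606634698283
tin [ 457.9 -165.1   34.   458.1 -165.1   91. ] lid [427.9 121.4  33.9 427.9 120.9 278. ] A [431.6   6.6  20.6 432.5   7.3 103. ] B [ 582.  -321.3   20.4  582.6 -321.2  104. ]
[-115.1 -318.1   30.2]
```

{"method": "drive_tool", "body": {
  "steps": "-16 -45 0 0 0 0 0; -32 -90 0 0 0 0 0; -48 -135 0 0 0 0 0; -64 -180 0 0 0 0 0; -80 -225 30 0 0 0 0"
}}

```text
clock: 13.1
tool_pos: [424.8, 109.5, 283.5]
ee_rot: [0.001, 0.152, 0.988, 0.001]
ft_force: [3.1, 0.1, -1.3]
finger_gap: 85.3
finger_force: 0.0
```

{"method": "drive_tool", "body": {
  "steps": "-16 -45 40 0 0 0 0; -32 -85 80 0 0 0 0; -35 -93 120 0 0 0 0; -35 -93 160 0 0 0 0; -35 -93 200 0 0 0 0"
}}

```text
clock: 13.6
tool_pos: [428.9, 11.2, 80.2]
ee_rot: [-0.001, 0.153, 0.988, -0.0]
ft_force: [1.4, 0.5, -0.5]
finger_gap: 85.4
finger_force: 0.0
```

```bash
python3 - <<'E'
from h import *
st(); print(to([431,7,15]))
for n in ['wrist','side']:
    c=cam(n);P=cloud(c); print(n,'A',find(c,P,'bis',(432,7)))
E
```

```text
t 13.6 p [428.9  11.2  80.2] ax [[-0.953, 0.302, -0.002], [0.302, 0.953, -0.0], [0.001, -0.001, -1.0]] F [ 1.4  0.5 -0.5] gap 85.4 0.0 j [-0.09  0.84 -0.02  2.16  0.1   0.14  1.06]
[-3.3 -3.3 65.2]
wrist A [ 429.5    6.6   20.9  429.5    6.7 2218. ]
side A [430.8   7.1  23.7 432.7   7.1  97. ]
```

{"method": "drive_tool", "body": {
  "steps": "-3 -4 20 0 0 0 0; -3 -4 40 0 0 0 0; -3 -4 55 0 0 0 0; -3 -4 64 0 0 0 0; -3 -4 64 0 0 0 0"
}}

```text
clock: 14.2
tool_pos: [433.7, 7.7, 20.4]
ee_rot: [-0.001, 0.152, 0.988, -0.0]
ft_force: [-0.2, -0.3, 0.4]
finger_gap: 85.3
finger_force: 0.0
```

```bash
python3 - <<'E'
from h import *
st(); print(to([430.5,7,15]))
E
```

```text
t 14.2 p [433.7   7.7  20.4] ax [[-0.954, 0.3, -0.003], [0.3, 0.954, -0.0], [0.003, -0.001, -1.0]] F [-0.2 -0.3  0.4] gap 85.3 0.0 j [-0.09  0.98 -0.    2.16  0.1   0.    1.07]
[ 2.8 -1.6  5.4]
```

{"method": "drive_tool", "body": {
  "steps": "0 -1 0 0 0.07 0 0; 2 -1 0 0 0.14 0 0; 3 -1 3 0 0.14 0 0; 3 -1 6 0 0.14 0 0; 3 -1 6 0 0.14 0 0"
}}

```text
clock: 14.7
tool_pos: [429.8, 7.7, 13.9]
ee_rot: [-0.07, 0.151, 0.986, 0.01]
ft_force: [-0.1, 0.9, 0.1]
finger_gap: 85.5
finger_force: 0.0
```

```bash
python3 - <<'E'
from h import *
st(); print(to([430.5,7,15]))
E
```

```text
t 14.7 p [429.8   7.7  13.9] ax [[-0.944, 0.3, -0.135], [0.297, 0.954, 0.041], [0.141, -0.001, -0.99]] F [-0.1  0.9  0.1] gap 85.5 0.0 j [-0.01  1.   -0.09  2.04  0.11  0.24  1.09]
[-0.7 -0.5 -1.2]
```

Good; close and check force.

{"method": "drive_tool", "body": {
  "steps": "0 0 0 0 0 0 0.3; 0 0 0 0 0 0 0.45; 0 0 0 0 0 0 0.6; 0 0 0 0 0 0 0.6; 0 0 0 0 0 0 0.6"
}}

```text
clock: 15.2
tool_pos: [430.2, 6.9, 15.6]
ee_rot: [-0.07, 0.152, 0.986, 0.01]
ft_force: [-3.6, -4.7, 58.3]
finger_gap: 40.6
finger_force: 65.3
```

{"method": "drive_tool", "body": {
  "steps": "0 0 0 0 0 0 0.7; 0 0 -3 0 0 0 0.7; 0 0 -15 0 0 0 0.7; 0 0 -40 0 0 0 0.7; 0 0 -60 0 0 0 0.7"
}}

```text
clock: 15.7
tool_pos: [438.3, 5.0, 74.2]
ee_rot: [-0.07, 0.151, 0.986, 0.01]
ft_force: [-0.1, -0.3, -0.4]
finger_gap: 39.8
finger_force: 60.5
```

```bash
python3 - <<'E'
from h import *
st()
c=cam('wrist'); cv2.imwrite('pics/w2.png',c['pixels'][180:,100:420])
E
```

```text
t 15.7 p [438.3   5.   74.2] ax [[-0.944, 0.3, -0.136], [0.297, 0.954, 0.042], [0.142, -0.001, -0.99]] F [-0.1 -0.3 -0.4] gap 39.8 60.5 j [ 0.01  0.88 -0.12  2.    0.1   0.4   1.1 ]
```

View pics/w2.png

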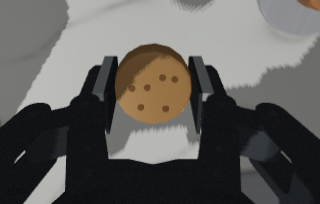

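{"method": "drive_tool", "body": {
  "steps": "0 0 -30 0 0 0 0.7; 0 0 -60 0 -0.07 0 0.7; 0 0 -85 0 -0.14 0 0.7; 0 0 -85 0 -0.14 0 0.7; 0 0 -85 0 -0.14 0 0.7"
}}

```text
clock: 16.25
tool_pos: [449.8, 1.6, 157.5]
ee_rot: [-0.001, 0.152, 0.988, -0.0]
ft_force: [1.0, -0.2, -0.9]
finger_gap: 39.5
finger_force: 60.4
```

```bash
python3 - <<'E'
from h import *
st(); print(to([457,-164.5,155]))
for n in ['top','wrist','side']:
    c=cam(n);P=cloud(c); print(n,'tin',find(c,P,'tin',(458,-165)))
E
```

```text
t 16.25 p [449.8   1.6 157.5] ax [[-0.954, 0.3, -0.003], [0.3, 0.954, -0.0], [0.002, -0.001, -1.0]] F [ 1.  -0.2 -0.9] gap 39.5 60.4 j [-0.03  0.69 -0.07  2.03  0.11  0.43  1.07]
[ -56.7 -156.3    2.5]
top tin [ 457.9 -165.1   34.   458.1 -165.1   91. ]
wrist tin [ 455.2 -160.9   36.8  455.7 -161.1 2321. ]
side tin [ 459.1 -157.8   38.1  453.4 -157.8   70. ]
```

{"method": "drive_tool", "body": {
  "steps": "-14 -40 0 0 0 0 0.7; -28 -80 0 0 0 0 0.7; -42 -120 0 0 0 0 0.7; -56 -155 0 0 0 0 0.7; -56 -155 0 0 0 0 0.7"
}}

```text
clock: 16.9
tool_pos: [455.9, -168.3, 156.3]
ee_rot: [-0.002, 0.155, 0.988, -0.001]
ft_force: [0.1, 1.1, -0.0]
finger_gap: 39.7
finger_force: 60.6
```

```bash
python3 - <<'E'
from h import *
st(); print(to([457,-164.5,138]))
for n in ['top','wrist','side']:
    c=cam(n);P=cloud(c); print(n,'tin',find(c,P,'tin',(458,-165)))
    if n=='wrist':cv2.imwrite('pics/w3.png',c['pixels'][180:,100:420])
E
```

```text
t 16.9 p [ 455.9 -168.3  156.3] ax [[-0.952, 0.307, -0.004], [0.307, 0.952, -0.001], [0.004, -0.003, -1.0]] F [ 0.1  1.1 -0. ] gap 39.7 60.6 j [ 0.36  0.73 -0.14  1.91  0.19  0.52  1.35]
[ 0.1  4.  18.3]
top tin [ 459.5 -150.    27.2  459.5 -144.1   19. ]
wrist tin [ 453.9 -163.8   32.6  445.4 -163.9 1092. ]
side tin [ 455.7 -157.8   36.3  456.4 -157.1   92. ]
```

View pics/w3.png

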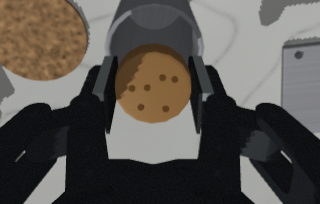

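{"method": "drive_tool", "body": {
  "steps": "0 1 6 0 0 0 0.7; 0 1 12 0 0 0 0.7; 0 1 17 0 0 0 0.7; 0 1 17 0 0 0 0.7; 0 1 17 0 0 0 0.7"
}}

```text
clock: 17.55
tool_pos: [456.9, -162.1, 140.2]
ee_rot: [-0.002, 0.152, 0.988, -0.0]
ft_force: [-0.3, -0.4, -0.3]
finger_gap: 39.5
finger_force: 60.6
```

```bash
python3 - <<'E'
from h import *
st(); print(to([457,-164.5,138]))
E
```

```text
t 17.55 p [ 456.9 -162.1  140.2] ax [[-0.954, 0.3, -0.003], [0.3, 0.954, -0.0], [0.003, -0.001, -1.0]] F [-0.3 -0.4 -0.3] gap 39.5 60.6 j [ 0.35  0.75 -0.13  1.93  0.2   0.47  1.34]
[-0.8 -2.2  2.2]
```

{"method": "drive_tool", "body": {
  "steps": "0 -2 1 0 0 0 0.7; 0 -2 1 0 0 0 0.7; 0 -2 1 0 0 0 0.3; 0 -2 1 0 0 0 0; 0 -2 1 0 0 0 0"
}}

```text
clock: 18.05
tool_pos: [456.4, -164.2, 139.4]
ee_rot: [-0.001, 0.152, 0.988, -0.0]
ft_force: [0.2, 0.0, -0.1]
finger_gap: 81.2
finger_force: 0.0
```

{"method": "drive_tool", "body": {
  "steps": "0 0 -20 0 0 0 0; 0 0 -60 0 0 0 0; -36 -24 -60 0 0 0 0; -72 -48 -60 0 0 0 0; -108 -72 -60 0 0 0 0"
}}

```text
clock: 18.55
tool_pos: [538.8, -266.7, 199.8]
ee_rot: [-0.001, 0.152, 0.988, -0.0]
ft_force: [0.5, -0.2, 0.3]
finger_gap: 85.3
finger_force: 0.0
```

{"method": "drive_tool", "body": {
  "steps": "-30 -20 0 0 0 0 0; -57 -39 0 0 0 0 0; -57 -39 40 0 0 0 0; -57 -39 80 0 0 0 0; -57 -39 100 0 0 0 0"
}}

```text
clock: 19.05
tool_pos: [579.2, -319.1, 95.6]
ee_rot: [-0.003, 0.152, 0.988, 0.0]
ft_force: [0.3, -0.3, 1.4]
finger_gap: 85.6
finger_force: 0.0
```

```bash
python3 - <<'E'
from h import *
st()
for n in ['wrist','top','side']:
    c=cam(n);P=cloud(c); print(n,'tin',find(c,P,'tin',(458,-165)),'A',find(c,P,'bis',(432,7)),'B',find(c,P,'bis',(583,-321)))
    if n=='top':
        m=(np.hypot(P[...,0]-458,P[...,1]+165)<25)&(P[...,2]<60); print(np.median(P[m],0)); print(c['pixels'][m].mean(0))
print(to([581.5,-320,20]))
E
```

```text
t 19.05 p [ 579.2 -319.1   95.6] ax [[-0.954, 0.3, -0.006], [0.3, 0.954, 0.002], [0.006, -0.0, -1.0]] F [ 0.3 -0.3  1.4] gap 85.6 0.0 j [ 0.53  1.03 -0.18  1.27  0.2   0.86  1.57]
wrist tin None A None B [ 579.5 -320.2   21.1  579.7 -320.  1967. ]
top tin [ 457.9 -165.1   34.   458.1 -165.1   90. ] A None B [ 579.3 -319.5   20.4  577.6 -319.4   57. ]
[ 458.26669726 -167.69712703   21.3899629 ]
[60.3986014  70.54545455 84.5034965 ]
side tin [ 457.8 -158.5   37.6  456.4 -158.5  114. ] A None B [ 580.9 -314.8   22.6  581.7 -314.7   63. ]
[-1.9 -0.1 78.5]
```

{"method": "drive_tool", "body": {
  "steps": "-1 -1 30 0 0 0 0; -1 -1 55 0 0 0 0; -1 -1 70 0 0 0 0; -1 -1 75 0 0 0 0; -1 -1 75 0 0 0 0.2"
}}

```text
clock: 19.7
tool_pos: [581.1, -321.0, 24.8]
ee_rot: [-0.001, 0.152, 0.988, -0.0]
ft_force: [-0.1, -0.0, 0.1]
finger_gap: 73.2
finger_force: 0.0
```

{"method": "drive_tool", "body": {
  "steps": "0 0 0 0 0 0 0.35; 0 0 0 0 0 0 0.45; 0 0 0 0 0 0 0.6; 0 0 0 0 0 0 0.7; 0 0 0 0 0 0 0.7"
}}

```text
clock: 20.2
tool_pos: [581.2, -321.1, 25.5]
ee_rot: [-0.001, 0.152, 0.988, -0.001]
ft_force: [-3.6, 2.0, 14.1]
finger_gap: 39.1
finger_force: 58.5
```

{"method": "drive_tool", "body": {
  "steps": "0 0 0 0 0 0 0.7; 0 0 -5 0 0 0 0.7; 0 0 -25 0 0 0 0.7; 0 0 -60 0 0 0 0.7; 0 0 -100 0 0 0 0.7"
}}

```text
clock: 20.7
tool_pos: [580.7, -320.6, 125.0]
ee_rot: [-0.002, 0.152, 0.988, -0.0]
ft_force: [0.9, 0.5, -0.2]
finger_gap: 38.4
finger_force: 60.3
```

{"method": "drive_tool", "body": {
  "steps": "0 0 -40 0 0 0 0.7; 33 22 -50 0 0 0 0.7; 66 45 -50 0 0 0 0.7; 99 67 -50 0 0 0 0.7; 130 88 -50 0 0 0 0.7"
}}

```text
clock: 21.2
tool_pos: [482.4, -196.7, 175.1]
ee_rot: [-0.001, 0.152, 0.988, -0.0]
ft_force: [1.1, 0.4, -0.9]
finger_gap: 38.6
finger_force: 60.3
```

{"method": "drive_tool", "body": {
  "steps": "20 15 0 0 0 0 0.7; 35 24 0 0 0 0 0.7; 35 24 0 0 0 0 0.7; 35 24 0 0 0 0 0.7; 35 24 0 0 0 0 0.7"
}}

```text
clock: 21.7
tool_pos: [457.9, -165.2, 174.5]
ee_rot: [-0.001, 0.152, 0.988, -0.0]
ft_force: [-0.3, 0.2, -0.2]
finger_gap: 38.9
finger_force: 60.3
```

```bash
python3 - <<'E'
from h import *
st(); print(to([457,-164.5,146]))
c=cam('wrist');P=cloud(c);print(find(c,P,'tin',(458,-165))); cv2.imwrite('pics/w4.png',c['pixels'][180:,100:420])
E
```

```text
t 21.7 p [ 457.9 -165.2  174.5] ax [[-0.954, 0.301, -0.002], [0.301, 0.954, -0.0], [0.002, -0.001, -1.0]] F [-0.3  0.2 -0.2] gap 38.9 60.3 j [ 0.37  0.7  -0.15  1.89  0.18  0.57  1.36]
[ 1.   0.4 28.5]
[ 454.7 -164.    33.   450.5 -164.3 1096. ]
```

View pics/w4.png

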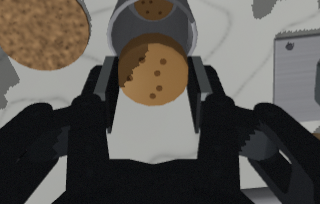

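Biscuit held over the tin, the first visible inside. Lower and release.

{"method": "drive_tool", "body": {
  "steps": "1 0 10 0 0 0 0.7; 1 0 20 0 0 0 0.7; 1 0 28 0 0 0 0.7; 1 0 28 0 0 0 0.7; 1 0 28 0 0 0 0.7"
}}

```text
clock: 22.25
tool_pos: [456.4, -164.2, 146.3]
ee_rot: [-0.002, 0.152, 0.988, -0.0]
ft_force: [0.4, -0.6, -0.2]
finger_gap: 38.6
finger_force: 60.3
```

{"method": "drive_tool", "body": {
  "steps": "0 0 0 0 0 0 0.3; 0 0 0 0 0 0 0; 0 0 0 0 0 0 0; 0 0 0 0 0 0 0; 0 0 0 0 0 0 0"
}}

```text
clock: 22.75
tool_pos: [456.4, -164.2, 146.4]
ee_rot: [-0.001, 0.152, 0.988, -0.0]
ft_force: [-0.4, 0.6, -0.4]
finger_gap: 85.3
finger_force: 0.0
```

{"method": "drive_tool", "body": {
  "steps": "0 0 -20 0 0 0 0; 0 0 -40 0 0 0 0; 0 0 -60 0 0 0 0; 0 0 -60 0 0 0 0; 0 0 -60 0 0 0 0"
}}

```text
clock: 23.25
tool_pos: [456.6, -164.2, 206.3]
ee_rot: [-0.001, 0.152, 0.988, -0.0]
ft_force: [-0.5, -0.2, 0.1]
finger_gap: 85.8
finger_force: 0.0
```

```bash
python3 - <<'E'
from h import *
s,r=st()
c=cam('wrist');P=cloud(c);print(find(c,P,'tin',(458,-165))); cv2.imwrite('pics/w5.png',c['pixels'])
m=(np.hypot(P[...,0]-457,P[...,1]+164)<22)&(P[...,2]<80); print(m.sum(),np.percentile(P[m][:,2],[5,50,90]) if m.any() else '')
c=cam('side');P=cloud(c);print(find(c,P,'bis',(432,7)),find(c,P,'bis',(583,-321)))
print(to([457,-164.5,98]))
E
```

```text
t 23.25 p [ 456.6 -164.2  206.3] ax [[-0.954, 0.3, -0.002], [0.3, 0.954, -0.0], [0.002, -0.001, -1.0]] F [-0.5 -0.2  0.1] gap 85.8 0.0 j [ 0.38  0.64 -0.17  1.86  0.17  0.66  1.37]
[ 455.3 -164.5   33.5  455.3 -164.4 1300. ]
709 [36.75570087 38.16719793 39.10569566]
None None
[ -1.1  -0.  107.7]
```

{"method": "drive_tool", "body": {
  "steps": "-0.5 0 30 0 0 0 0; -0.5 0 60 0 0 0 0; -0.5 0 85 0 0 0 0; -0.5 0 107 0 0 0 0; -0.5 0 107 0 0 0 0"
}}

```text
clock: 23.85
tool_pos: [455.5, -163.8, 96.9]
ee_rot: [-0.004, 0.152, 0.988, 0.0]
ft_force: [0.4, -0.2, 0.6]
finger_gap: 85.7
finger_force: 0.0
```

{"method": "drive_tool", "body": {
  "steps": "0 0 0 0 0 0 0.15; 0 0 0 0 0 0 0.4; 0 0 0 0 0 0 0.7; 0 0 0 0 0 0 0.7; 0 0 0 0 0 0 0.7"
}}

```text
clock: 24.35
tool_pos: [457.1, -164.6, 100.6]
ee_rot: [-0.001, 0.152, 0.988, -0.0]
ft_force: [-1.8, -0.0, 8.2]
finger_gap: 64.7
finger_force: 65.4
```

{"method": "drive_tool", "body": {
  "steps": "0 0 -3 0 0 0 0.7; 0 0 -10 0 0 0 0.7; 0 0 -25 0 0 0 0.7; 0 0 -40 0 0 0 0.7; 0 0 -50 0 0 0 0.7"
}}

```text
clock: 24.85
tool_pos: [457.1, -164.4, 150.9]
ee_rot: [-0.001, 0.152, 0.988, -0.0]
ft_force: [0.3, 0.1, -2.3]
finger_gap: 64.6
finger_force: 67.1
```

```bash
python3 - <<'E'
from h import *
s,r=st()
for n in ['side','top']:
    c=cam(n);P=cloud(c)
    m=(np.hypot(P[...,0]-457,P[...,1]+164)<45)&(P[...,2]<80)&(P[...,2]>15); print(n,m.sum(),P[m].min(0).round(),P[m].max(0).round())
cv2.imwrite('pics/side5.png',c['pixels'])
E
```

```text
t 24.85 p [ 457.1 -164.4  150.9] ax [[-0.954, 0.3, -0.002], [0.3, 0.954, -0.0], [0.001, -0.001, -1.0]] F [ 0.3  0.1 -2.3] gap 64.6 67.1 j [ 0.36  0.74 -0.14  1.92  0.2   0.5   1.34]
side 145 [ 426. -176.   52.] [ 488. -130.   79.]
top 12 [ 434. -152.   53.] [ 487. -131.   76.]
```

{"method": "drive_tool", "body": {
  "steps": "0 0 -20 0 0 0 0.7; 10 37 -30 0 0 0 0.7; 20 74 -30 0 0 0 0.7; 30 111 -30 0 0 0 0.7; 40 148 -30 0 0 0 0.7"
}}

```text
clock: 25.45
tool_pos: [463.0, -9.8, 179.0]
ee_rot: [-0.001, 0.152, 0.988, -0.0]
ft_force: [0.3, -0.2, -2.6]
finger_gap: 64.5
finger_force: 68.0
```

{"method": "drive_tool", "body": {
  "steps": "10 38 0 0 0 0 0.7; 20 76 0 0 0 0 0.7; 30 114 0 0 0 0 0.7; 42 155 0 0 0.1 0 0.7; 42 155 0 0 0 0.1 0.7"
}}

```text
clock: 25.95
tool_pos: [470.6, 153.2, 178.8]
ee_rot: [-0.006, 0.2, 0.98, -0.001]
ft_force: [2.0, -0.2, -3.8]
finger_gap: 64.4
finger_force: 68.5
```

```bash
python3 - <<'E'
from h import *
st(); print(to([641,155,182]))
E
```

```text
t 25.95 p [470.6 153.2 178.8] ax [[-0.92, 0.392, -0.011], [0.392, 0.92, 0.001], [0.011, -0.004, -1.0]] F [ 2.  -0.2 -3.8] gap 64.4 68.5 j [-0.35  0.7  -0.04  1.85  0.04  0.6   0.75]
[-156.    68.4   -5.1]
```

{"method": "drive_tool", "body": {
  "steps": "-31 14 0 0 0 0.14 0.7; -62 28 0 0 0 0.28 0.7; -93 41 0 0 0 0.42 0.7; -124 55 0 0 0 0.56 0.7; -156 68 0 0 0 0.7 0.7"
}}

```text
clock: 26.45
tool_pos: [640.8, 150.6, 178.2]
ee_rot: [-0.001, 0.527, 0.85, -0.001]
ft_force: [0.2, -0.7, -3.7]
finger_gap: 64.2
finger_force: 68.8
```

{"method": "drive_tool", "body": {
  "steps": "0 0 0 0 0 0.14 0.7; 0 0 0 0 0 0.28 0.7; 0 0 0 0 0 0.42 0.7; 0 0 0 0 0 0.56 0.7; 0 0 0 0 0 0.644 0.7"
}}

```text
clock: 26.95
tool_pos: [639.6, 150.4, 177.9]
ee_rot: [-0.001, 0.769, 0.639, -0.002]
ft_force: [0.5, 0.5, -3.6]
finger_gap: 64.2
finger_force: 69.1
```

```bash
cat >> h.py <<'E'
TH=np.radians(-10.1); YD=np.array([-np.sin(TH),np.cos(TH)]); XD=np.array([np.cos(TH),np.sin(TH)]); O=np.array([614,-8.7])
def W(x,y,z): return [*(O+x*XD+y*YD),z]
E
python3 - <<'E'
from h import *
s,r=st(); print(r.as_matrix()[:2,1],'yaw y',np.degrees(np.arctan2(r.as_matrix()[1,1],r.as_matrix()[0,1])))
for n in ['top','wrist','side']:
    c=cam(n); P=cloud(c); np.save(n+'3.npy',c,allow_pickle=True); cv2.imwrite(f'pics/{n}3.png',c['pixels'])
    m=(P[...,2]>214)&(P[...,2]<228)&(np.hypot(P[...,0]-619,P[...,1]-15)<55); 
    if m.any(): v,u=np.nonzero(m); print(n,cv2.minAreaRect(onz(c,np.c_[u,v],221)[:,:2].astype(np.float32)))
print(W(0,110,8))
E
```

```text
t 26.95 p [639.6 150.4 177.9] ax [[0.183, 0.983, -0.004], [0.983, -0.183, -0.001], [-0.001, -0.004, -1.0]] F [ 0.5  0.5 -3.6] gap 64.2 69.1 j [-0.42  0.95  0.35  1.23 -0.33  1.02 -0.21]
[ 0.98318208 -0.18259311] yaw y -10.520905291179506
top ((620.6830444335938, 16.184045791625977), (57.13848114013672, 59.2270393371582), 80.2743148803711)
side ((619.0196533203125, 20.907201766967773), (65.75226593017578, 64.64110565185547), 79.02092742919922)
[np.float64(633.2903398701186), np.float64(99.59534979718802), 8]
```

View pics/side3.png

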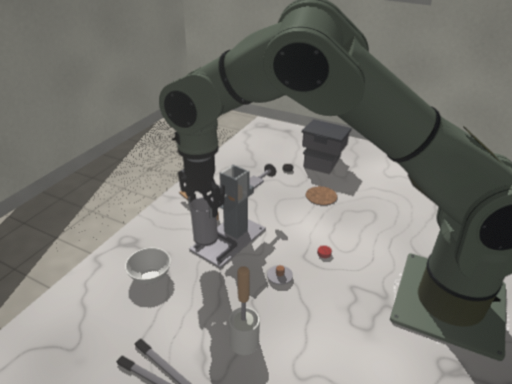

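```bash
python3 - <<'E'
from h import *
for n in ['top0','w1','side0','side3']:
    c=np.load(n+'.npy',allow_pickle=True).item(); P=cloud(c); e=P[...,:2]-O; x=e@XD; y=e@YD; z=P[...,2]
    for nm,m in [('L',(x<-30)&(x>-60)&(y>85)&(y<150)),('R',(x>30)&(x<60)&(y>85)&(y<150)),('rear',(abs(x)<25)&(y<90)&(y>55))]:
        mm=m&(z>18)&(z<26)&(c['depth']>0)
        if mm.sum()>3: print(n,nm,mm.sum(),'x',np.percentile(x[mm],[3,50,97]).round(1),'y',np.percentile(y[mm],[3,50,97]).round(1))
    m=(z>5)&(z<12)&(abs(x)<75)&(y>90)&(y<185)&(c['depth']>0)
    if m.any(): print(n,'plate x',np.percentile(x[m],[1,99]),'y',np.percentile(y[m],[99]))
E
```

```text
top0 L 38 x [-41.7 -38.2 -34.6] y [ 86.  113.8 145.7]
top0 R 33 x [39.3 43.1 47.1] y [ 98.  123.5 147.2]
top0 rear 8 x [-22.6 -17.8 -12.7] y [72.2 74.6 76.9]
top0 plate x [-56.93359494  62.31642206] y [180.40165961]
w1 L 40 x [-41.5 -39.3 -34.4] y [133.4 140.9 148.9]
w1 R 145 x [39.5 42.1 47.7] y [ 88.1 119.  147.9]
w1 plate x [-57.6087835   61.73353761] y [166.1165348]
side0 L 63 x [-41.  -37.9 -32.4] y [ 88.2 121.4 146.7]
side0 R 49 x [40.5 43.8 49.2] y [ 89.7 118.7 145.1]
side0 rear 47 x [-23.6  -2.5  21.4] y [68.2 73.8 77.4]
side0 plate x [-61.12117563  65.53252498] y [169.2170262]
side3 L 63 x [-41.4 -37.7 -32.5] y [ 88.5 121.6 148.2]
side3 rear 45 x [-23.2  -0.5  23.4] y [68.9 73.7 78. ]
side3 plate x [-55.6606314   63.59971276] y [171.62096092]
```

{"method": "drive_tool", "body": {
  "steps": "0 5 15 0 0 0 0.7; 0 5 30 0 0 0 0.7; 0 5 45 0 0 0 0.7; 0 5 58 0 0 0 0.7; 0 5 64 0 0 0 0.7"
}}

```text
clock: 27.6
tool_pos: [644.2, 149.2, 112.8]
ee_rot: [-0.001, 0.767, 0.642, -0.002]
ft_force: [-0.4, 0.1, -3.0]
finger_gap: 64.5
finger_force: 69.1
```

```bash
sed -i 's/O=np.array(\[614,-8.7\])/O=np.array([616.3,-9.1])/' h.py; cat >> h.py <<'E'
def dd():
    s,r=st(); e=np.array(s['tool_pos'][:2])-O; print('disp x,y',(e@XD).round(1),(e@YD).round(1),'Fx,Fy',np.round([np.dot(s['ft_force'][:2],XD),np.dot(s['ft_force'][:2],YD)],1))
E
python3 - <<'E'
from h import *
dd()
c=cam('wrist'); cv2.imwrite('pics/w6.png',c['pixels'])
c=cam('side'); P=cloud(c); e=P[...,:2]-O; x=e@XD; y=e@YD; z=P[...,2]
m=(z>35)&(z<75)&(np.hypot(x,y-160)<45)&(c['depth']>0); print(np.percentile(x[m],[1,99]),np.percentile(y[m],[1,99]))
E
```

```text
t 27.6 p [644.2 149.2 112.8] ax [[0.176, 0.984, -0.005], [0.984, -0.176, -0.001], [-0.001, -0.004, -1.0]] F [-0.4  0.1 -3. ] gap 64.5 69.1 j [-0.41  1.03  0.32  1.27 -0.36  0.9  -0.19]
disp x,y -0.3 160.7 Fx,Fy [-0.4 -0. ]
[-33.26816663  18.59799213] [139.0421675  193.67352356]
```

View pics/w6.png

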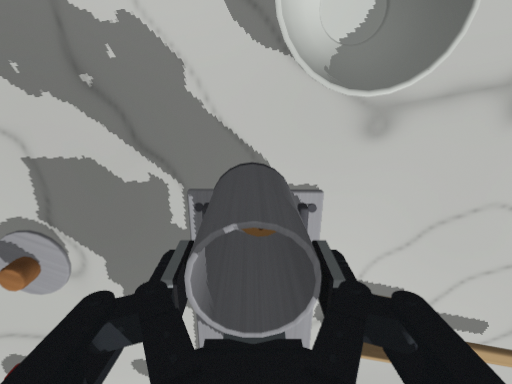

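{"method": "drive_tool", "body": {
  "steps": "-12 0 0 0 0 0 0.7; -24 0 0 0 0 0 0.7; -36 0 0 0 0 0 0.7; -44 0 0 0 0 0 0.7; -48 0 0 0 0 0 0.7"
}}

```text
clock: 28.2
tool_pos: [636.1, 100.8, 115.1]
ee_rot: [-0.001, 0.768, 0.641, -0.001]
ft_force: [0.1, -0.4, -3.0]
finger_gap: 64.4
finger_force: 69.1
```

{"method": "drive_tool", "body": {
  "steps": "0 0 1.5 0 0 0 0.7; 0 0 3 0 0 0 0.7; 0 0 3.5 0 0 0 0.7; 0 0 3.5 0 0 0 0.7; 0 0 3.5 0 0 0 0.7"
}}

```text
clock: 28.7
tool_pos: [636.1, 102.4, 111.3]
ee_rot: [-0.001, 0.767, 0.642, -0.001]
ft_force: [0.2, -0.4, -2.9]
finger_gap: 64.3
finger_force: 69.1
```

```bash
python3 - <<'E'
from h import *
dd()
E
```

```text
t 28.7 p [636.1 102.4 111.3] ax [[0.177, 0.984, -0.003], [0.984, -0.177, -0.0], [-0.001, -0.003, -1.0]] F [ 0.2 -0.4 -2.9] gap 64.3 69.1 j [-0.34  1.01  0.31  1.35 -0.35  0.84 -0.11]
disp x,y -0.1 113.3 Fx,Fy [ 0.3 -0.3]
```

{"method": "drive_tool", "body": {
  "steps": "-1 0 1 0 0 0 0.7; -2 0 2 0 0 0 0.7; -3 0 2.5 0 0 0 0.7; -3 0 2.5 0 0 0 0.7; -3 0 2.5 0 0 0 0.7"
}}

```text
clock: 29.2
tool_pos: [635.6, 99.4, 108.9]
ee_rot: [-0.001, 0.767, 0.641, -0.001]
ft_force: [-0.3, 1.0, -0.9]
finger_gap: 64.0
finger_force: 69.3
```

{"method": "drive_tool", "body": {
  "steps": "-1 0 0.5 0 0 0 0.7; -2 0 0.5 0 0 0 0.7; -2 0 0.5 0 0 0 0.7; -2 0 0.5 0 0 0 0.7; -2 0 0.5 0 0 0 0.7"
}}

```text
clock: 29.7
tool_pos: [635.3, 98.4, 108.9]
ee_rot: [-0.001, 0.767, 0.642, -0.0]
ft_force: [-3.1, 6.5, 8.5]
finger_gap: 64.3
finger_force: 70.2
```

```bash
python3 - <<'E'
from h import *
dd()
E
```

```text
t 29.7 p [635.3  98.4 108.9] ax [[0.176, 0.984, -0.002], [0.984, -0.176, 0.002], [0.001, -0.002, -1.0]] F [-3.1  6.5  8.5] gap 64.3 70.2 j [-0.33  1.01  0.3   1.36 -0.35  0.83 -0.1 ]
disp x,y -0.2 109.2 Fx,Fy [-4.2  5.8]
```

{"method": "drive_tool", "body": {
  "steps": "0 0 0 0 0 0 0.4; 0 0 0 0 0 0 0.1; 0 0 0 0 0 0 0; 0 0 0 0 0 0 0; 0 0 0 0 0 0 0"
}}

```text
clock: 30.2
tool_pos: [635.2, 97.1, 108.2]
ee_rot: [-0.001, 0.767, 0.641, -0.001]
ft_force: [0.2, 0.5, 0.5]
finger_gap: 85.4
finger_force: 0.0
```

{"method": "drive_tool", "body": {
  "steps": "0 0 -15 0 0 0 0; 0 0 -40 0 0 0 0; 0 0 -80 0 0 0 0; 0 0 -120 0 0 0 0; 0 0 -160 0 0 0 0"
}}

```text
clock: 30.7
tool_pos: [635.4, 97.1, 271.3]
ee_rot: [-0.0, 0.767, 0.641, -0.001]
ft_force: [1.0, -0.1, 0.6]
finger_gap: 84.9
finger_force: 0.0
```

```bash
python3 - <<'E'
from h import *
dd()
for n in ['top','wrist','side']:
    c=cam(n);P=cloud(c); f=find(c,P,'tinplate',(635,99)); 
    if f is not None: 
        e=f[:2]-O; print(n,f,'disp',e@XD,e@YD)
    m=(P[...,2]>5)&(P[...,2]<170)&(np.hypot(P[...,0]-589,P[...,1]+158)<40); e=P[m][:,:2]-O
    if m.sum()>5: print(n,'knob y',np.percentile(e@YD,[2,10,50,98]).round(1),'x',np.percentile(e@XD,[2,50,98]).round(1),'z',np.percentile(P[m][:,2],[2,98]).round(1))
    print(n,'lid',find(c,P,'lid',(428,122)))
E
```

```text
t 30.7 p [635.4  97.1 271.3] ax [[0.177, 0.984, -0.002], [0.984, -0.177, -0.0], [-0.001, -0.002, -1.0]] F [ 1.  -0.1  0.6] gap 84.9 0.0 j [-0.35  0.83  0.37  1.17 -0.29  1.19 -0.16]
disp x,y 0.2 107.9 Fx,Fy [1. 0.]
top knob y [-154.3 -151.1 -142.7 -113.4] x [-22.2  -1.6  19.3] z [  5.7 167. ]
top lid [419.7  93.3  16.8 419.7  93.2  22. ]
wrist [633.9 101.4  33.1 634.  102.4 692. ] disp -2.050767265614471 111.87405576639422
wrist lid [ 428.8  121.7   34.6  428.8  121.9 1455. ]
side [634.7 102.1  38.4 634.8 101.8 169. ] disp -1.3859214298992433 112.70350137324992
side knob y [-150.8 -146.1 -142.9 -115.1] x [-20.2  -3.8  18.5] z [123.3 165.6]
side lid [429.5 120.6  35.8 429.  120.5 312. ]
```

{"method": "drive_tool", "body": {
  "steps": "0 0 -20 0 0 0 0.5; -40 0 -25 0 0 0 1; -85 0 -25 0 0 0 1; -130 0 -25 0 0 0 1; -175 0 -25 0 0 0 1"
}}

```text
clock: 31.35
tool_pos: [603.9, -76.5, 293.5]
ee_rot: [-0.001, 0.767, 0.641, -0.001]
ft_force: [0.6, 0.2, 1.2]
finger_gap: 12.6
finger_force: 0.0
```

{"method": "drive_tool", "body": {
  "steps": "-45 0 0 0 0 0 1; -90 0 0 0 0 0 1; -124 0 0 0 0 0 1; -124 0 0 0 0 0 1; -124 0 40 0 0 0 1"
}}

```text
clock: 31.85
tool_pos: [583.7, -198.4, 256.5]
ee_rot: [0.002, 0.768, 0.641, 0.001]
ft_force: [1.7, -1.0, -1.2]
finger_gap: -0.3
finger_force: 0.0
```

```bash
python3 - <<'E'
from h import *
dd()
c=cam('wrist'); P=cloud(c); cv2.imwrite('pics/w7.png',c['pixels'])
m=(P[...,2]>145)&(P[...,2]<170)&(np.hypot(P[...,0]-589,P[...,1]+158)<40); e=P[m][:,:2]-O
if m.sum()>5: print('knob y',np.percentile(e@YD,[2,10,50,98]).round(1),'x',np.percentile(e@XD,[2,50,98]).round(1))
E
```

```text
t 31.85 p [ 583.7 -198.4  256.5] ax [[0.179, 0.984, 0.003], [0.984, -0.179, -0.002], [-0.002, 0.004, -1.0]] F [ 1.7 -1.  -1.2] gap -0.3 0.0 j [ 0.13  0.79  0.32  1.32 -0.26  1.07  0.31]
disp x,y 1.1 -192.1 Fx,Fy [ 1.9 -0.7]
knob y [-149.9 -148.2 -142.5 -112.5] x [-20.1  -1.2  17.5]
```

View pics/w7.png

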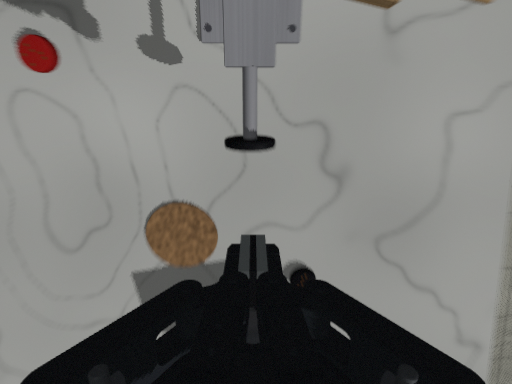

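{"method": "drive_tool", "body": {
  "steps": "0 -2 30 0 0 0 1; 0 -2 60 0 0 0 1; 0 -2 90 0 0 0 1; 0 -2 110 0 0 0 1; 0 -2 115 0 0 0 1"
}}

```text
clock: 32.4
tool_pos: [579.7, -195.6, 136.9]
ee_rot: [-0.002, 0.767, 0.642, -0.002]
ft_force: [0.1, 0.0, 0.4]
finger_gap: 0.1
finger_force: 0.0
```

{"method": "drive_tool", "body": {
  "steps": "7 0 0 0 0 0 1; 14 0 0 0 0 0 1; 21 0 0 0 0 0 1; 28 0 0 0 0 0 1; 35 0 0 0 0 0 1"
}}

```text
clock: 32.9
tool_pos: [586.9, -161.9, 139.1]
ee_rot: [-0.0, 0.767, 0.641, -0.001]
ft_force: [-0.4, -4.2, 1.2]
finger_gap: 0.0
finger_force: 0.0
```

```bash
python3 - <<'E'
from h import *
dd()
for n in ['top','side']:
    c=cam(n);P=cloud(c); f=find(c,P,'tinplate',(635,99)); print(n,f); print(find(c,P,'lid',(428,122)))
E
```

```text
t 32.9 p [ 586.9 -161.9  139.1] ax [[0.177, 0.984, -0.002], [0.984, -0.177, -0.001], [-0.001, -0.002, -1.0]] F [-0.4 -4.2  1.2] gap 0.0 0.0 j [ 0.08  0.92  0.28  1.48 -0.31  0.79  0.31]
disp x,y -2.2 -155.6 Fx,Fy [ 0.4 -4.2]
top [633.7 100.2  33.  632.7 103.3  61. ]
[427.9 121.3  34.  427.9 120.9 280. ]
side [632.9 102.   39.6 634.9 101.8 167. ]
[429.5 120.6  35.8 429.  120.9 311. ]
```

{"method": "drive_tool", "body": {
  "steps": "13 0 0 0 0 0 1; 26 0 0 0 0 0 1; 39 0 0 0 0 0 1; 52 0 0 0 0 0 1; 62 0 0 0 0 0 1"
}}

```text
clock: 33.5
tool_pos: [597.4, -101.4, 138.6]
ee_rot: [-0.001, 0.767, 0.641, -0.002]
ft_force: [-1.7, -7.1, 1.6]
finger_gap: 0.1
finger_force: 0.0
```

{"method": "drive_tool", "body": {
  "steps": "3 0 0 0 0 0 1; 6 0 0 0 0 0 1; 9 0 0 0 0 0 1; 10 0 0 0 0 0 1; 10 0 0 0 0 0 1"
}}

```text
clock: 34.0
tool_pos: [599.0, -92.3, 138.5]
ee_rot: [-0.001, 0.767, 0.641, -0.002]
ft_force: [-2.2, -6.8, 1.1]
finger_gap: -0.1
finger_force: 0.0
```

```bash
python3 - <<'E'
from h import *
dd()
E
```

```text
t 34.0 p [599.  -92.3 138.5] ax [[0.178, 0.984, -0.003], [0.984, -0.178, -0.001], [-0.002, -0.003, -1.0]] F [-2.2 -6.8  1.1] gap -0.1 0.0 j [-0.04  0.92  0.3   1.49 -0.33  0.79  0.21]
disp x,y -2.4 -85.0 Fx,Fy [-1.  -7.1]
```

Push on in small steps until the stop is felt.

{"method": "drive_tool", "body": {
  "steps": "1 0 0 0 0 0 1; 2 0 0 0 0 0 1; 3 0 0 0 0 0 1; 4 0 0 0 0 0 1; 4 0 0 0 0 0 1"
}}

```text
clock: 34.5
tool_pos: [599.2, -91.2, 138.6]
ee_rot: [0.001, 0.768, 0.64, -0.003]
ft_force: [-5.8, -22.0, 1.1]
finger_gap: 0.1
finger_force: 0.0
```

{"method": "drive_tool", "body": {
  "steps": "1 0 0 0 0 0 1; 2 0 0 0 0 0 1; 3 0 0 0 0 0 1; 3 0 0 0 0 0 1; 3 0 0 0 0 0 1"
}}

```text
clock: 35.0
tool_pos: [599.2, -91.0, 138.7]
ee_rot: [0.002, 0.769, 0.639, -0.004]
ft_force: [-8.4, -34.8, 0.3]
finger_gap: -0.3
finger_force: 0.0
```

```bash
python3 - <<'E'
from h import *
dd()
for n in ['side','top']:
    c=cam(n); P=cloud(c); e=P[...,:2]-O; x=e@XD; y=e@YD; z=P[...,2]
    m=(z>125)&(z<163)&(x>13)&(x<24)&(y>-140)&(y<-50)&(c['depth']>0); print(n,m.sum(),np.percentile(y[m],[3,50,97]) if m.any() else '')
    m=(z>137)&(z<170)&(abs(x)<22)&(y>55)&(y<95)&(c['depth']>0); print('on shelf',m.sum(),np.percentile(y[m],[3,50,97]) if m.any() else '')
    if n=='side': cv2.imwrite('pics/side8.png',cv2.resize(c['pixels'][130:280,160:360],(800,600)))
E
```

```text
t 35.0 p [599.2 -91.  138.7] ax [[0.182, 0.983, -0.004], [0.983, -0.182, -0.009], [-0.009, -0.002, -1.0]] F [ -8.4 -34.8   0.3] gap -0.3 0.0 j [-0.05  0.92  0.31  1.49 -0.33  0.79  0.2 ]
disp x,y -2.4 -83.7 Fx,Fy [ -2.2 -35.7]
side 4 [-64.71185753 -63.11815028 -62.59750033]
on shelf 117 [55.33714056 69.81987606 83.3358636 ]
top 0 
on shelf 98 [60.00373135 69.69755771 81.38876992]
```

View pics/side8.png

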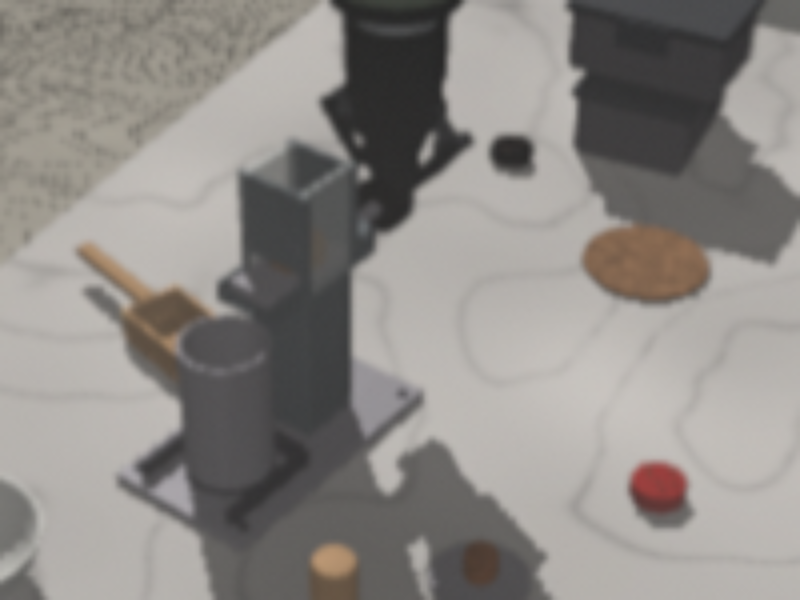

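{"method": "drive_tool", "body": {
  "steps": "-20 0 0 0 0 0 1; -40 0 0 0 0 0 1; -60 0 0 0 0 0 1; -80 0 0 0 0 0 1; -100 0 0 0 0 0 1"
}}

```text
clock: 35.6
tool_pos: [582.5, -183.8, 138.5]
ee_rot: [-0.001, 0.767, 0.641, -0.001]
ft_force: [0.4, 0.2, 0.2]
finger_gap: 0.2
finger_force: 0.0
```

{"method": "drive_tool", "body": {
  "steps": "0 0 0 0 0 0 1; 0 0 0 0 0 0 1; 0 0 0 0 0 0 1; 0 0 0 0 0 0 1; 0 0 0 0 0 0 1"
}}

```text
clock: 36.1
tool_pos: [583.0, -182.2, 138.5]
ee_rot: [-0.001, 0.767, 0.642, -0.001]
ft_force: [-0.2, 0.4, 0.4]
finger_gap: 0.1
finger_force: 0.0
```

```bash
python3 - <<'E'
from h import *
dd()
for n in ['side','top']:
    c=cam(n); P=cloud(c); e=P[...,:2]-O; x=e@XD; y=e@YD; z=P[...,2]
    m=(z>125)&(z<163)&(x>13)&(x<24)&(y>-170)&(y<-50)&(c['depth']>0); print(n,'knob',m.sum(),np.percentile(y[m],[3,50,97]) if m.any() else '')
    f=find(c,P,'tinplate',(635,99)); print(n,f)
    m=(abs(x)<18)&(abs(y-23)<18)&(c['depth']>0); print('in mag z',np.percentile(z[m],[5,50,95])if m.any() else '', 'mag colour',c['pixels'][m&(z<215)].mean(0) if m.any() else '')
E
```

```text
t 36.1 p [ 583.  -182.2  138.5] ax [[0.176, 0.984, -0.003], [0.984, -0.176, 0.0], [-0.0, -0.003, -1.0]] F [-0.2  0.4  0.4] gap 0.1 0.0 j [ 0.12  0.92  0.28  1.47 -0.31  0.8   0.33]
disp x,y -2.4 -176.3 Fx,Fy [-0.2  0.3]
side knob 22 [-146.47288412 -141.91705808  -65.04730827]
side [634.  102.   38.8 633.8 101.2 163. ]
in mag z [135.00247977 139.11853036 173.59573864] mag colour [63.22222222 68.         74.33333333]
top knob 28 [-84.46214381 -66.88074967 -50.5820235 ]
top [634.1 100.1  32.8 634.2 103.3  61. ]
in mag z [146.44487344 152.0096296  155.78471409] mag colour [55.2761194  67.40298507 83.10447761]
```

{"method": "drive_tool", "body": {
  "steps": "15 0 0 0 0 0 1; 30 0 0 0 0 0 1; 45 0 0 0 0 0 1; 60 0 0 0 0 0 1; 75 0 0 0 0 0 1"
}}

```text
clock: 36.7
tool_pos: [596.4, -107.8, 138.6]
ee_rot: [-0.0, 0.767, 0.642, -0.001]
ft_force: [0.8, -7.3, 0.5]
finger_gap: -0.1
finger_force: 0.0
```

{"method": "drive_tool", "body": {
  "steps": "8 0 0 0 0 0 1; 15 0 0 0 0 0 1; 20 0 0 0 0 0 1; 22 0 0 0 0 0 1; 22 0 0 0 0 0 1"
}}

```text
clock: 37.2
tool_pos: [599.4, -91.2, 138.7]
ee_rot: [0.002, 0.768, 0.64, -0.003]
ft_force: [-4.4, -28.9, 0.4]
finger_gap: -0.1
finger_force: 0.0
```

{"method": "drive_tool", "body": {
  "steps": "-20 0 0 0 0 0 1; -40 0 0 0 0 0 1; -60 0 0 0 0 0 1; -80 0 0 0 0 0 1; -105 0 0 0 0 0 1"
}}

```text
clock: 37.7
tool_pos: [581.7, -189.6, 138.5]
ee_rot: [-0.001, 0.767, 0.642, -0.001]
ft_force: [-0.9, 0.4, 0.1]
finger_gap: -0.1
finger_force: 0.0
```

```bash
python3 - <<'E'
from h import *
dd()
for n in ['side','top']:
    c=cam(n); P=cloud(c); e=P[...,:2]-O; x=e@XD; y=e@YD; z=P[...,2]
    f=find(c,P,'tinplate',(635,99)); print(n,f)
    m=(abs(x)<18)&(abs(y-23)<18)&(c['depth']>0); print('in mag z',np.percentile(z[m],[5,50,95])if m.any() else '')
    m=(abs(x)<20)&(abs(y-112)<20)&(c['depth']>0)&(z<110); print('in tin z',np.percentile(z[m],[5,50,95])if m.any() else '')
    print('lid',find(c,P,'lid',(428,122)))
E
```

```text
t 37.7 p [ 581.7 -189.6  138.5] ax [[0.175, 0.985, -0.003], [0.985, -0.175, 0.001], [0.0, -0.003, -1.0]] F [-0.9  0.4  0.1] gap -0.1 0.0 j [ 0.14  0.92  0.27  1.47 -0.31  0.8   0.35]
disp x,y -2.4 -183.7 Fx,Fy [-1.   0.3]
side [633.2 101.7  39.1 633.9 102.5 175. ]
in mag z [134.28826857 136.05233637 138.05607243]
in tin z [ 96.59882843 104.09036451 106.11398759]
lid [429.5 120.6  35.8 429.  120.9 311. ]
top [634.1 100.1  32.8 634.2 103.3  60. ]
in mag z [132.77324134 136.08400109 140.09654033]
in tin z [ 17.13638794  71.30711031 103.69679986]
lid [427.9 121.3  34.  427.9 120.9 269. ]
```

{"method": "drive_tool", "body": {
  "steps": "0 0 -40 0 0 0 1; 0 0 -80 0 0 0 1; 0 0 -120 0 0 0 1; 0 0 -155 0 0 0 1; 30 2 -160 0 0 0 1"
}}

```text
clock: 38.3
tool_pos: [589.4, -163.3, 302.6]
ee_rot: [0.002, 0.768, 0.64, -0.0]
ft_force: [0.5, 0.7, -0.1]
finger_gap: -0.0
finger_force: 0.0
```

{"method": "drive_tool", "body": {
  "steps": "45 0 0 0 0 0 1; 90 0 0 0 0 0 1; 135 0 0 0 0 0 1; 180 0 0 0 0 0 0.5; 220 0 0 0 0 0 0"
}}

```text
clock: 38.8
tool_pos: [627.9, 59.4, 298.3]
ee_rot: [-0.001, 0.766, 0.642, -0.001]
ft_force: [0.9, 0.3, 0.8]
finger_gap: 28.3
finger_force: 0.0
```

{"method": "drive_tool", "body": {
  "steps": "30 0 0 0 0 0 0; 43 0 0 0 0 0 0; 43 0 0 0 0 0 0; 43 0 0 0 0 0 0; 43 0 0 0 0 0 0"
}}

```text
clock: 39.3
tool_pos: [635.6, 96.0, 298.5]
ee_rot: [-0.001, 0.768, 0.641, -0.001]
ft_force: [0.1, -0.3, -0.1]
finger_gap: 85.5
finger_force: 0.0
```

```bash
python3 - <<'E'
from h import *
dd()
for n in ['wrist','side']:
    c=cam(n); P=cloud(c); e=P[...,:2]-O; x=e@XD; y=e@YD; z=P[...,2]
    f=find(c,P,'tinplate',(635,99)); print(n,f, (f[:2]-O)@XD,(f[:2]-O)@YD)
    m=(abs(x)<20)&(abs(y-112)<20)&(c['depth']>0)&(z<110); print('in tin z',np.percentile(z[m],[5,50,95])if m.any() else '')
    if n=='wrist': cv2.imwrite('pics/w9.png',c['pixels'][100:300,120:400])
E
```

```text
t 39.3 p [635.6  96.  298.5] ax [[0.179, 0.984, -0.003], [0.984, -0.179, -0.001], [-0.001, -0.003, -1.0]] F [ 0.1 -0.3 -0.1] gap 85.5 0.0 j [-0.35  0.81  0.38  1.11 -0.28  1.27 -0.17]
disp x,y 0.6 106.9 Fx,Fy [ 0.2 -0.3]
wrist [634.3 101.5  33.2 634.  102.6 606. ] -1.6745026662339138 112.04265277482845
in tin z [ 45.92371889  80.4747711  103.7182764 ]
side [634.2 100.2  37.6 633.9 101.2 163. ] -1.5449762403116853 110.7452619682525
in tin z [ 57.6021231  104.10763311 108.39130127]
```

View pics/w9.png

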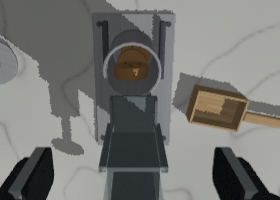

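{"method": "drive_tool", "body": {
  "steps": "3 -1 45 0 0 0 0; 3 -1 90 0 0 0 0; 3 -1 135 0 0 0 0; 3 -1 170 0 0 0 0; 3 -1 190 0 0 0 0"
}}

```text
clock: 39.9
tool_pos: [633.7, 99.7, 105.6]
ee_rot: [-0.002, 0.767, 0.641, -0.002]
ft_force: [-0.1, -0.8, 0.1]
finger_gap: 85.5
finger_force: 0.0
```

{"method": "drive_tool", "body": {
  "steps": "0 0 0 0 0 0 0; 0 0 0 0 0 0 0.15; 0 0 0 0 0 0 0.5; 0 0 0 0 0 0 0.7; 0 0 0 0 0 0 0.7"
}}

```text
clock: 40.4
tool_pos: [635.4, 100.3, 110.5]
ee_rot: [-0.0, 0.767, 0.641, -0.0]
ft_force: [-3.2, -0.3, 7.7]
finger_gap: 64.2
finger_force: 65.6
```

{"method": "drive_tool", "body": {
  "steps": "0 0 -1 0 0 0 0.7; 0 0 -3 0 0 0 0.7; 4 0 -4 0 0 0 0.7; 12 0 -4 0 0 0 0.7; 22 0 -4 0 0 0 0.7"
}}

```text
clock: 40.9
tool_pos: [638.8, 122.9, 112.3]
ee_rot: [-0.001, 0.767, 0.641, -0.001]
ft_force: [0.3, 0.4, -3.7]
finger_gap: 64.5
finger_force: 66.7
```

{"method": "drive_tool", "body": {
  "steps": "15 0 0 0 0 0 0.7; 32 0 0 0 0 0 0.7; 40 0 -20 0 0 0 0.7; 40 0 -50 0 0 0 0.7; 40 0 -80 0 0 0 0.7"
}}

```text
clock: 41.4
tool_pos: [645.7, 163.1, 192.9]
ee_rot: [-0.001, 0.767, 0.642, -0.001]
ft_force: [-0.1, -0.6, -4.1]
finger_gap: 63.9
finger_force: 67.9
```

```bash
python3 - <<'E'
from h import *
dd()
c=cam('wrist'); P=cloud(c); s=get_state(); p=s['tool_pos']; rel=P-np.array(p)
m=(np.hypot(rel[...,0],rel[...,1])<23)&(rel[...,2]<10)&(c['depth']>0); print(m.sum(),np.percentile(rel[m][:,2]+100,[2,25,50,75,98]))
m=(rel[...,2]>5)&(rel[...,2]<25)&(np.hypot(rel[...,0],rel[...,1])<45)&(c['depth']>0); print('tin rim',circ(c,m,p[2]+15))
cv2.imwrite('pics/w10.png',c['pixels'][100:,100:400])
print(to([456,-150,190]))
E
```

```text
t 41.4 p [645.7 163.1 192.9] ax [[0.176, 0.984, -0.004], [0.984, -0.176, -0.0], [-0.001, -0.003, -1.0]] F [-0.1 -0.6 -4.1] gap 63.9 67.9 j [-0.44  0.95  0.36  1.18 -0.33  1.08 -0.23]
disp x,y -1.3 174.7 Fx,Fy [-0.  -0.6]
3528 [-98.44735725  62.1376174   77.32326232  85.16502228  88.55151745]
tin rim [ 647.7  168.4   46.4  647.7  169.5 5225. ]
[-341.8 -133.3    7.4]
```

View pics/w10.png

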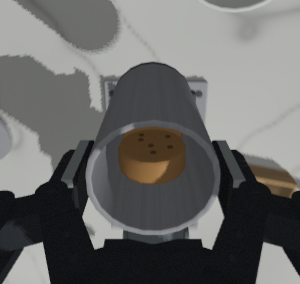

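```bash
python3 - <<'E'
from h import *
for n in ['top','side']:
    c=cam(n); P=cloud(c); hsv=cv2.cvtColor(c['pixels'],cv2.COLOR_BGR2HSV)
    m=(hsv[...,1]>70)&(hsv[...,0]<25)&(np.hypot(P[...,0]-456,P[...,1]+297)<75)&(P[...,2]<12)
    v,u=np.nonzero(m); q=onz(c,np.c_[u,v],5)[:,:2].astype(np.float32); print(n,len(q),q.mean(0),cv2.minEnclosingCircle(q),(q.min(0)+q.max(0))/2,cv2.fitEllipse(q[cv2.convexHull(q,returnPoints=False).ravel()]))
    print('lid',find(c,P,'lid',(428,122)),find(c,P,'knob',(428,122)))
E
```

```text
top 844 [ 455.93588 -298.21457] ((455.80133056640625, -298.505615234375), 54.02760696411133) [ 455.03247 -298.3571 ] ((456.21905517578125, -298.02685546875), (105.6991195678711, 107.16931915283203), 31.903520584106445)
lid [427.9 121.2  34.  427.9 120.9 270. ] [428.2 121.   11.6 428.7 121.8  43. ]
side 430 [ 455.90613 -296.851  ] ((457.07586669921875, -298.9435729980469), 54.832889556884766) [ 456.14514 -299.04562] ((456.451171875, -298.5837097167969), (103.56220245361328, 108.71424865722656), 10.09631633758545)
lid [429.5 120.5  35.7 429.  120.5 312. ] [427.8 122.2  13.5 428.7 121.7  56. ]
```

{"method": "drive_tool", "body": {
  "steps": "-8 -33 0 0 0 0 0.7; -16 -66 0 0 0 0 0.7; -24 -99 0 0 0 0 0.7; -32 -132 0 0 0 0 0.7; -40 -165 0 0 0 0 0.7"
}}

```text
clock: 42.05
tool_pos: [474.6, 151.8, 191.9]
ee_rot: [-0.001, 0.767, 0.642, -0.002]
ft_force: [0.9, 0.8, -3.1]
finger_gap: 64.2
finger_force: 68.5
```

{"method": "drive_tool", "body": {
  "steps": "-37 6 0 0 0 0 0.7; -74 12 0 0 0 0 0.7; -111 18 0 0 0 0 0.7; -148 24 0 0 0 0 0.7; -185 30 0 0 0 0 0.7"
}}

```text
clock: 42.55
tool_pos: [473.0, -36.9, 192.0]
ee_rot: [-0.001, 0.767, 0.642, -0.002]
ft_force: [0.9, 1.2, -3.2]
finger_gap: 64.3
finger_force: 68.8
```

{"method": "drive_tool", "body": {
  "steps": "-37 6 0 0 0 0 0.7; -74 12 0 0 0 0 0.7; -111 17 0 0 0 0 0.7; -148 20 0 0 0 0 0.7; -185 23 0 0 0 0 0.7"
}}

```text
clock: 43.05
tool_pos: [463.0, -223.1, 191.9]
ee_rot: [-0.001, 0.767, 0.642, -0.001]
ft_force: [0.6, 0.7, -3.4]
finger_gap: 64.4
finger_force: 68.8
```

{"method": "drive_tool", "body": {
  "steps": "-30 3 0 0 0 0 0.7; -60 6 0 0 0 0 0.7; -75 7 0 0 0 0 0.7; -75 7 0 0 0 0 0.7; -75 7 0 0 0 0 0.7"
}}

```text
clock: 43.55
tool_pos: [456.9, -296.3, 192.2]
ee_rot: [-0.002, 0.767, 0.642, -0.001]
ft_force: [-0.1, 0.5, -2.9]
finger_gap: 64.3
finger_force: 68.9
```

```bash
python3 - <<'E'
from h import *
st(); print(to([456,-298,112]))
E
```

```text
t 43.55 p [ 456.9 -296.3  192.2] ax [[0.177, 0.984, -0.004], [0.984, -0.177, 0.001], [0.0, -0.004, -1.0]] F [-0.1  0.5 -2.9] gap 64.3 68.9 j [ 0.4   0.75  0.22  1.67 -0.21  0.75  0.54]
[-1.9 -0.3 80.2]
```

{"method": "drive_tool", "body": {
  "steps": "-2 0 20 0 0 0 0.7; -2 0 40 0 0 0 0.7; -2 0 60 0 0 0 0.7; -2 0 75 0 0 0 0.7; -2 0 80 0 0 0 0.7"
}}

```text
clock: 44.05
tool_pos: [456.2, -297.6, 111.4]
ee_rot: [-0.002, 0.767, 0.642, -0.001]
ft_force: [-0.3, -0.6, -2.9]
finger_gap: 63.8
finger_force: 68.8
```

{"method": "drive_tool", "body": {
  "steps": "0 0 1 0 0 0 0.7; 0 0 2 0 0 0 0.7; 0 0 3 0 0 0 0.7; 0 0 4 0 0 0 0.7; 0 0 4 0 0 0 0.7"
}}

```text
clock: 44.55
tool_pos: [456.2, -299.3, 109.1]
ee_rot: [-0.001, 0.767, 0.641, -0.001]
ft_force: [0.3, -0.4, -3.9]
finger_gap: 63.8
finger_force: 68.8
```

```bash
python3 - <<'E'
from h import *
st()
E
```

```text
t 44.55 p [ 456.2 -299.3  109.1] ax [[0.177, 0.984, -0.002], [0.984, -0.177, -0.0], [-0.001, -0.002, -1.0]] F [ 0.3 -0.4 -3.9] gap 63.8 68.8 j [ 0.43  0.88  0.17  1.74 -0.25  0.55  0.58]
```

Lower a little more, release, rise, and head for the lid.

{"method": "drive_tool", "body": {
  "steps": "0 0 1 0 0 0 0.7; 0 0 2 0 0 0 0.7; 0 0 2.5 0 0 0 0.7; 0 0 2.5 0 0 0 0.7; 0 0 2.5 0 0 0 0.7"
}}

```text
clock: 45.05
tool_pos: [456.1, -299.5, 107.4]
ee_rot: [-0.0, 0.767, 0.641, -0.001]
ft_force: [-5.0, 2.5, 21.0]
finger_gap: 64.1
finger_force: 71.3
```

{"method": "drive_tool", "body": {
  "steps": "0 0 0 0 0 0 0.4; 0 0 0 0 0 0 0.1; 0 0 0 0 0 0 0; 0 0 0 0 0 0 0; 0 0 0 0 0 0 0"
}}

```text
clock: 45.55
tool_pos: [456.1, -299.3, 106.3]
ee_rot: [-0.001, 0.767, 0.641, -0.001]
ft_force: [0.1, -0.1, 0.1]
finger_gap: 85.3
finger_force: 0.0
```

{"method": "drive_tool", "body": {
  "steps": "0 0 -15 0 0 0 0; 0 0 -40 0 0 0 0; 0 0 -80 0 0 0 0; 0 0 -110 0 0 0 0; 0 0 -130 0 0 0 0"
}}

```text
clock: 46.05
tool_pos: [456.7, -299.4, 238.5]
ee_rot: [0.0, 0.767, 0.641, -0.001]
ft_force: [-0.4, -0.7, 0.4]
finger_gap: 85.4
finger_force: 0.0
```

```bash
python3 - <<'E'
from h import *
st()
for n in ['wrist','top','side']:
    c=cam(n); P=cloud(c)
    m=(P[...,2]>113)&(P[...,2]<126)&(np.hypot(P[...,0]-456,P[...,1]+298)<55)&(c['depth']>0); print(n,'tin',circ(c,m,120) if m.any() else '')
    m=(P[...,2]<110)&(np.hypot(P[...,0]-456,P[...,1]+298)<24)&(c['depth']>0); print('inside',np.percentile(P[m][:,2],[5,50,95]) if m.any() else '')
    print('lid',find(c,P,'lid',(428,122)),find(c,P,'knob',(428,122)))
print(to([428,121.5,240]))
E
```

```text
t 46.05 p [ 456.7 -299.4  238.5] ax [[0.177, 0.984, -0.001], [0.984, -0.177, -0.001], [-0.001, -0.001, -1.0]] F [-0.4 -0.7  0.4] gap 85.4 0.0 j [ 0.4   0.69  0.24  1.61 -0.2   0.87  0.53]
wrist tin [ 454.7 -298.2   33.4  454.6 -298.2 1031. ]
inside [ 57.95949179  94.4900467  101.05472996]
lid None None
top tin [ 456.1 -299.9   32.8  455.2 -297.9   80. ]
inside [ 55.67660208  92.72134936 102.31928845]
lid [427.9 121.3  34.  427.9 120.9 272. ] [428.6 120.7  11.7 427.1 120.2  41. ]
side tin [ 451.8 -293.2   38.4  454.  -293.3   97. ]
inside 
lid [429.5 120.6  35.8 429.  120.9 310. ] [427.6 122.4  13.7 428.7 122.3  57. ]
[ 409.1 -102.8   -3.3]
```

{"method": "drive_tool", "body": {
  "steps": "45 -11 0 0 0 0 0; 90 -22 0 0 0 0 0; 135 -34 0 0 0 0 0; 180 -45 0 0 0 0 0; 225 -57 0 0 0 0 0"
}}

```text
clock: 46.7
tool_pos: [439.5, -66.0, 235.6]
ee_rot: [-0.001, 0.767, 0.641, -0.002]
ft_force: [2.5, 0.4, -0.5]
finger_gap: 85.1
finger_force: 0.0
```

{"method": "drive_tool", "body": {
  "steps": "45 -11 0 0 0 0 0; 90 -22 0 0 0 0 0; 135 -34 0 0 0 0 0; 175 -44 40 0 0 0 0; 184 -46 80 0 0 0 0"
}}

```text
clock: 47.2
tool_pos: [427.0, 125.1, 155.5]
ee_rot: [-0.001, 0.766, 0.643, 0.0]
ft_force: [2.0, 0.7, -0.9]
finger_gap: 85.9
finger_force: 0.0
```

{"method": "drive_tool", "body": {
  "steps": "0 0 0 0 0 0 0; 0 0 20 0 0 0 0; 0 0 40 0 0 0 0; 0 0 40 0 0 0 0; 0 0 40 0 0 0 0"
}}

```text
clock: 47.7
tool_pos: [427.4, 120.7, 117.4]
ee_rot: [-0.001, 0.768, 0.641, -0.001]
ft_force: [-0.1, 0.0, 0.9]
finger_gap: 85.4
finger_force: 0.0
```

```bash
python3 - <<'E'
from h import *
st(); print(to([428,121.5,37]))
for n in ['wrist','side']:
    c=cam(n); P=cloud(c); print(n,'lid',find(c,P,'lid',(428,122)),find(c,P,'knob',(428,122)))
E
```

```text
t 47.7 p [427.4 120.7 117.4] ax [[0.178, 0.984, -0.003], [0.984, -0.178, -0.0], [-0.001, -0.003, -1.0]] F [-0.1  0.   0.9] gap 85.4 0.0 j [-0.44  0.78  0.17  2.09 -0.41  0.31 -0.11]
[ 0.9  0.6 80.4]
wrist lid [ 427.6  122.2   34.4  427.5  122.2 3769. ] [427.7 122.9  12.  427.6 122.9 662. ]
side lid [429.3 120.6  35.8 429.  120.9 309. ] [427.9 122.9  14.2 428.7 122.9  58. ]
```

{"method": "drive_tool", "body": {
  "steps": "1.4 0.2 25 0 0 0 0; 1.4 0.2 50 0 0 0 0; 1.4 0.2 70 0 0 0 0; 1.4 0.2 80 0 0 0 0; 1.4 0.2 80 0 0 0 0"
}}

```text
clock: 48.3
tool_pos: [427.4, 122.7, 36.3]
ee_rot: [-0.001, 0.767, 0.641, -0.001]
ft_force: [-0.7, -0.3, -0.3]
finger_gap: 85.3
finger_force: 0.0
```

```bash
python3 - <<'E'
from h import *
st(); print(to([427.8,122,37]))
E
```

```text
t 48.3 p [427.4 122.7  36.3] ax [[0.177, 0.984, -0.003], [0.984, -0.177, -0.0], [-0.001, -0.003, -1.0]] F [-0.7 -0.3 -0.3] gap 85.3 0.0 j [-0.38  0.95  0.04  2.12 -0.45  0.09 -0.08]
[-0.6  0.5 -0.7]
```

{"method": "drive_tool", "body": {
  "steps": "0 0 -1 0 0 0 0.3; 0 0 -1 0 0 0 0.6; 0 0 -1 0 0 0 0.9; 0 0 -1 0 0 0 0.9; 0 0 -1 0 0 0 0.9"
}}

```text
clock: 48.8
tool_pos: [427.6, 122.9, 38.0]
ee_rot: [-0.001, 0.767, 0.641, -0.001]
ft_force: [-1.8, 0.8, 15.2]
finger_gap: 21.3
finger_force: 58.1
```

{"method": "drive_tool", "body": {
  "steps": "0 0 -1 0 0 0 0.9; 0 0 -5 0 0 0 0.9; 0 0 -20 0 0 0 0.9; 0 0 -50 0 0 0 0.9; 0 0 -90 0 0 0 0.9"
}}

```text
clock: 49.3
tool_pos: [427.0, 122.6, 127.9]
ee_rot: [-0.001, 0.767, 0.641, -0.002]
ft_force: [-0.2, 0.3, -0.8]
finger_gap: 21.9
finger_force: 58.9
```

{"method": "drive_tool", "body": {
  "steps": "0 0 -45 0 0 0 0.9; 0 0 -90 0 0 0 0.9; -20 5 -110 0 0 0 0.9; -60 15 -110 0 0 0 0.9; -100 25 -110 0 0 0 0.9"
}}

```text
clock: 49.8
tool_pos: [434.8, 19.2, 238.2]
ee_rot: [-0.001, 0.767, 0.642, -0.0]
ft_force: [0.9, -1.4, -0.4]
finger_gap: 21.7
finger_force: 58.9
```

```bash
python3 - <<'E'
from h import *
st()
for n in ['wrist','top','side']:
    c=cam(n); P=cloud(c)
    m=(P[...,2]>113)&(P[...,2]<126)&(np.hypot(P[...,0]-456,P[...,1]+298)<65)&(c['depth']>0); print(n,'tin',circ(c,m,120) if m.any() else '')
    if n=='side':
        s=get_state(); rel=P-np.array(s['tool_pos']); m=(np.hypot(rel[...,0],rel[...,1])<50)&(rel[...,2]<-20)&(rel[...,2]>-45)&(c['depth']>0); print('lid rel',np.percentile(rel[m],[1,99],axis=0).round(1))
print(to([456,-299,230]))
E
```

```text
t 49.8 p [434.8  19.2 238.2] ax [[0.175, 0.985, -0.001], [0.985, -0.175, 0.0], [-0.0, -0.001, -1.0]] F [ 0.9 -1.4 -0.4] gap 21.7 58.9 j [-0.32  0.55  0.33  1.98 -0.28  0.65  0.02]
wrist tin 
top tin [ 456.  -300.1   33.   455.2 -300.7   92. ]
side tin [ 452.1 -292.5   39.1  447.3 -292.5   58. ]
lid rel [[-34.  -27.1 -36.5]
 [ 31.7  29.5 -21.3]]
[-307.8   78.3    7.9]
```

{"method": "drive_tool", "body": {
  "steps": "-40 10 0 0 0 0 0.9; -80 20 0 0 0 0 0.9; -120 30 0 0 0 0 0.9; -160 41 0 0 0 0 0.9; -200 51 0 0 0 0 0.9"
}}

```text
clock: 50.45
tool_pos: [449.8, -186.6, 237.5]
ee_rot: [-0.001, 0.767, 0.642, -0.001]
ft_force: [0.4, -0.2, -0.6]
finger_gap: 21.5
finger_force: 58.9
```

{"method": "drive_tool", "body": {
  "steps": "-40 10 0 0 0 0 0.9; -80 20 0 0 0 0 0.9; -100 25 0 0 0 0 0.9; -108 27 0 0 0 0 0.9; -108 27 0 0 0 0 0.9"
}}

```text
clock: 50.95
tool_pos: [457.2, -296.6, 237.2]
ee_rot: [-0.001, 0.767, 0.641, -0.001]
ft_force: [-0.2, 0.9, -0.7]
finger_gap: 21.6
finger_force: 58.9
```

{"method": "drive_tool", "body": {
  "steps": "0 0 0 0 0 0 0.9; 0 0 15 0 0 0 0.9; 0 0 30 0 0 0 0.9; 0 0 50 0 0 0 0.9; 0 0 60 0 0 0 0.9"
}}

```text
clock: 51.45
tool_pos: [457.1, -295.2, 176.3]
ee_rot: [-0.002, 0.767, 0.642, -0.001]
ft_force: [0.1, -0.6, -0.9]
finger_gap: 21.7
finger_force: 58.9
```

```bash
python3 - <<'E'
from h import *
st(); print(to([456.2,-299.5,160]))
for n in ['wrist','side','top']:
    c=cam(n); P=cloud(c)
    m=(P[...,2]>113)&(P[...,2]<124)&(np.hypot(P[...,0]-456,P[...,1]+298)<65)&(c['depth']>0); print(n,'tin',circ(c,m,120) if m.any() else '')
    if n!='top': cv2.imwrite(f'pics/{n}11.png',c['pixels'])
    if n=='side':
        for a,b in [(60,110),(145,156)]:
            m=(P[...,2]>a)&(P[...,2]<b)&(np.hypot(P[...,0]-456,P[...,1]+298)<50)&(c['depth']>0); print(a,np.percentile(P[m],[1,99],axis=0).round(1))
E
```

```text
t 51.45 p [ 457.1 -295.2  176.3] ax [[0.175, 0.985, -0.004], [0.985, -0.175, 0.001], [0.0, -0.004, -1.0]] F [ 0.1 -0.6 -0.9] gap 21.7 58.9 j [ 0.39  0.77  0.23  1.69 -0.24  0.71  0.57]
[-4.4 -0.  16.3]
wrist tin [ 456.5 -283.9   29.1  456.5 -276.   583. ]
side tin [ 452.1 -290.    38.2  454.5 -288.6   73. ]
60 [[ 423.1 -331.8   60.6]
 [ 484.4 -264.3  109.8]]
145 [[ 423.5 -321.1  147.8]
 [ 488.3 -261.8  154.8]]
top tin [ 452.2 -281.2   25.9  452.2 -277.9   22. ]
```

View pics/wrist11.png

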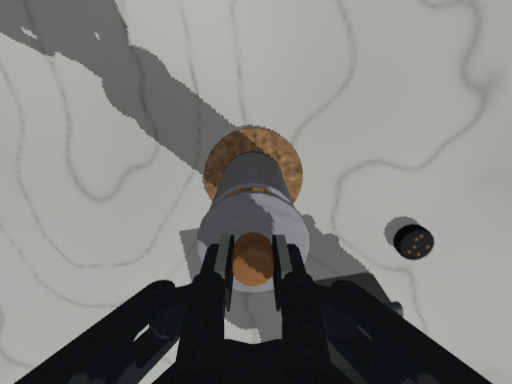

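{"method": "drive_tool", "body": {
  "steps": "-3 -0.5 5 0 0 0 0.9; -3 -0.5 10 0 0 0 0.9; -3 -0.5 15 0 0 0 0.9; -3 -0.5 15 0 0 0 0.9; -3 -0.5 15 0 0 0 0.9"
}}

```text
clock: 52.1
tool_pos: [455.9, -299.8, 162.4]
ee_rot: [-0.001, 0.767, 0.641, -0.001]
ft_force: [-0.4, 0.9, -0.1]
finger_gap: 21.7
finger_force: 58.9
```

```bash
python3 - <<'E'
from h import *
st(); print(to([456.2,-298.4,150]))
c=cam('side');P=cloud(c)
for a,b in [(60,110),(127,139)]:
    m=(P[...,2]>a)&(P[...,2]<b)&(np.hypot(P[...,0]-456,P[...,1]+298)<50)&(c['depth']>0); print(a,np.percentile(P[m],[1,99],axis=0).round(1))
c=cam('top');P=cloud(c)
m=(P[...,2]>125)&(P[...,2]<143)&(np.hypot(P[...,0]-456,P[...,1]+298)<45)&(c['depth']>0); print(circ(c,m,137))
E
```

```text
t 52.1 p [ 455.9 -299.8  162.4] ax [[0.177, 0.984, -0.003], [0.984, -0.177, -0.0], [-0.001, -0.003, -1.0]] F [-0.4  0.9 -0.1] gap 21.7 58.9 j [ 0.41  0.8   0.22  1.7  -0.25  0.68  0.58]
[ 1.4  0.1 12.4]
60 [[ 422.9 -329.7   60.8]
 [ 484.7 -263.4  109.5]]
127 [[ 422.6 -321.3  133.3]
 [ 488.4 -265.8  138.9]]
[ 457.  -301.    33.7  457.  -290.9  156. ]
```

{"method": "drive_tool", "body": {
  "steps": "1.5 0 2 0 0 0 0.9; 1.5 0 4 0 0 0 0.9; 1.5 0 6 0 0 0 0.9; 1.5 0 7 0 0 0 0.9; 1.5 0 7 0 0 0 0.9"
}}

```text
clock: 52.7
tool_pos: [456.1, -298.3, 155.2]
ee_rot: [-0.001, 0.767, 0.641, -0.001]
ft_force: [0.2, -1.0, -0.9]
finger_gap: 21.8
finger_force: 58.9
```

{"method": "drive_tool", "body": {
  "steps": "0 0 1 0 0 0 0.9; 0 0 2 0 0 0 0.9; 0 0 3 0 0 0 0.9; 0 0 4 0 0 0 0.9; 0 0 4 0 0 0 0.9"
}}

```text
clock: 53.2
tool_pos: [456.1, -298.3, 151.2]
ee_rot: [-0.001, 0.767, 0.641, -0.001]
ft_force: [-0.1, 0.1, -0.4]
finger_gap: 21.7
finger_force: 58.9
```

```bash
python3 - <<'E'
from h import *
st()
E
```

```text
t 53.2 p [ 456.1 -298.3  151.2] ax [[0.177, 0.984, -0.003], [0.984, -0.177, -0.0], [-0.001, -0.003, -1.0]] F [-0.1  0.1 -0.4] gap 21.7 58.9 j [ 0.41  0.81  0.21  1.71 -0.25  0.65  0.58]
```

{"method": "drive_tool", "body": {
  "steps": "0 0 1 0 0 0 0.9; 0 0 2 0 0 0 0.9; 0 0 3 0 0 0 0.9; 0 0 3 0 0 0 0.9; 0 0 3 0 0 0 0.9"
}}

```text
clock: 53.7
tool_pos: [456.2, -298.4, 149.0]
ee_rot: [-0.0, 0.767, 0.641, -0.001]
ft_force: [-2.5, 2.3, 14.2]
finger_gap: 21.8
finger_force: 60.3
```

{"method": "drive_tool", "body": {
  "steps": "0 0 0 0 0 0 0.7; 0 0 0 0 0 0 0.4; 0 0 0 0 0 0 0; 0 0 0 0 0 0 0; 0 0 0 0 0 0 0"
}}

```text
clock: 54.2
tool_pos: [456.1, -298.4, 148.3]
ee_rot: [-0.001, 0.767, 0.641, -0.001]
ft_force: [0.0, -0.1, -0.1]
finger_gap: 81.9
finger_force: 0.0
```

{"method": "drive_tool", "body": {
  "steps": "0 0 -15 0 0 0 0; 0 0 -40 0 0 0 0; 0 0 -80 0 0 0 0; 0 0 -110 0 0 0 0; 0 0 -130 0 0 0 0"
}}

```text
clock: 54.7
tool_pos: [456.6, -298.5, 280.5]
ee_rot: [0.0, 0.767, 0.641, -0.001]
ft_force: [-0.1, -1.1, 0.3]
finger_gap: 85.1
finger_force: 0.0
```

```bash
python3 - <<'E'
from h import *
st()
for n in ['wrist','top','side']:
    c=cam(n); P=cloud(c); d=np.hypot(P[...,0]-456,P[...,1]+298)
    m=(P[...,2]>121)&(P[...,2]<133)&(d<50)&(c['depth']>0); print(n,'disc',circ(c,m,125) if m.any() else '',np.percentile(P[m][:,2],[5,50,95]))
    if n=='wrist':
        q=P[m]; A=np.c_[q[:,:2]-q[:,:2].mean(0),np.ones(len(q))]; print('plane',np.linalg.lstsq(A,q[:,2],rcond=None)[0])
    m=(P[...,2]>140)&(P[...,2]<155)&(d<50)&(c['depth']>0); print('knob',circ(c,m,149) if m.any() else '')
    m=(P[...,2]>228)&(P[...,2]<250)&(np.hypot(P[...,0]-417,P[...,1]-343)<40)&(c['depth']>0); print('brush',circ(c,m,236) if m.any() else '')
    e=P[...,:2]-O; x=e@XD; y=e@YD; z=P[...,2]; m=(z>125)&(z<168)&(abs(x)<24)&(y>-175)&(y<-80)&(c['depth']>0); print('plunger',np.percentile(y[m],[3,50]) if m.any() else '')
    if n=='side': cv2.imwrite('pics/side12.png',c['pixels'])
E
```

```text
t 54.7 p [ 456.6 -298.5  280.5] ax [[0.177, 0.984, -0.001], [0.984, -0.177, -0.001], [-0.001, -0.001, -1.0]] F [-0.1 -1.1  0.3] gap 85.1 0.0 j [ 0.37  0.64  0.28  1.55 -0.2   0.98  0.53]
wrist disc [ 455.3 -299.    34.4  455.3 -299.  2696. ] [124.02882375 125.22063445 126.34408504]
plane [-4.20130368e-05 -2.82699632e-03  1.25223353e+02]
knob [ 455.2 -297.7   12.5  455.6 -297.6  467. ]
brush 
plunger 
top disc [ 456.3 -300.9   34.   456.8 -301.   335. ] [121.91895288 125.2563152  129.16383717]
knob [ 456.7 -299.6   11.9  455.6 -299.4   53. ]
brush [419.5 341.6  11.9 419.5 341.6  65. ]
plunger [-151.76975388 -127.80268896]
side disc [ 454.8 -296.4   37.   455.4 -296.3  162. ] [122.33421027 124.96435033 128.88614015]
knob [ 451.9 -291.    19.7  453.3 -292.2   39. ]
brush [417.4 347.7  14.3 417.7 347.9 113. ]
plunger [-148.0422011  -141.67677499]
```

View pics/side12.png

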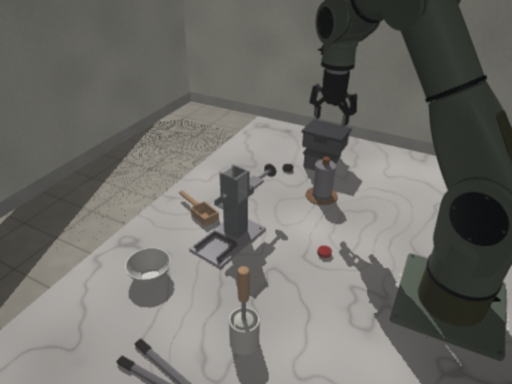

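Picture: lidded tin on the coaster at (323,180), brush upright in the caddy at (244,320), plunger out at (268,170), no loose biscuits. The disc is flat at z=125. Hand in.

```bash
python3 -c "
from h import *
print(hand_in())"
```

```text
the job is handed in; nothing more can be done
None
```

The job is handed in (no verdict was returned): my last camera checks show the tin lidded and centred on the coaster with all four biscuits dropped into it, the brush upright in its caddy, and the plunger out.

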